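Stand the spice flask in its ring and fill it with nutmegs

ROBOT

A 7-joint arm with a two-finger parallel gripper is mounted at the origin on the work surface. World frame = base frame: x ahead of the robot, y to its left, z up, the work surface at z = 0. Lengths are in m, angles in rad, forces in N, time in s.
With the tool pointing down it reaches from about 0.4 to 0.85 m from the base axis. Payload 10.4 kg.
Tool frame: the origin (TCP) lies midway between the tips of the shut fingers; the grasp point (between the pads) lies 19 mm behind it; z points along the fingers, y is the line along which they close (so a half turn about z gives the same grasp; the last joint's range is limited). The gripper opens to 85 mm and grips with 20 to 120 N. Pads are 22 mm wide; open, the fingers measure 114 mm over their backs; the gripper's body (76 mm by 85 mm) begins 54 mm behind the grasp point. The pads swing forward as they close: fully open they stand 13 mm farther back than shut.
Start: joints at [-1.185, 0.332, -0.065, 1.46, 0.022, 1.35, -0.088], TCP at [0.248, 0.574, 0.199] pointing down, gripper open.
Joint ranges: [-2.6, 2.6], [-0.5, 2.12], [-1.47, 1.34], [0.16, 2.42], [-1.27, 4.41], [0.06, 2.06], [-2.6, 2.6]. Speed limits (rad/s): [2.22, 2.22, 2.79, 2.79, 3.14, 3.14, 3.14].

INTERFACE

Orientations are given as a unit quaternion [x, y, z, w].
In Python, from workcell import get_obs, camera, camera_params, hand_in gives the robot as it stands.
- The arm moves only by the tool carry_out, never from a script. Its argument "commands" is a list that holds one entry, the list of rows, each a list of 6 numbers: the shift along the tool's x, y, z in units of 40 mm (1.0 is 40 mm), then the turn, a rotation vector about the tool's x, y, z in units of 6 degrees (1.0 is 6 degrees). In form: [[[x, y, z, ax, ay, az], ...]]. A call has 1 to 20 rows; each row shifts and turns the commanded pose from where the row before left it, along the tool's axes as they then stand; what a row does not reach is not made up. A row lasts 1/12 s, in which the tool goes at most 41.7 mm and 7.16 degrees, less where a joint would pass 70% of its speed; a pose out of reach is approached as far as the arm can. A call is refused whole if a number of a shift passes 1 or a number of a turn 1, either way. A call with a gripper value outside its range is refused whole. "hand" is the closure, from -1 (fully open) to 1 (shut), set as the call begins (left out, the last holds). The fingers move at their own pace and stop on an object; "force" is the grip in N (left out, the last holds). Time passes only in rows, so rows that do not move let the fingers close. It gives the time, the measured TCP pose, the force, the opening and the grip force at its end, in the units of the state.
- get_obs(): the state, without advancing time (a new reading comes with each control period).
- camera(name): name is "scene" or "top"; returns the picture (384x512x3 uint8, red, green, blue); there is no depth.
- camera_params(name): a dict with "mtx" (3x3 intrinsics, pixels), "R" (3x3) and "t" (3): a world point X has camera coordinates R X + t. Camera axes: x right, y down, z forward; pixel columns grow to the right and rows downward; lengths in m; the calibration is good to about 2 mm. A picture is of the moment at which its call begins. camera_params takes no time and is no camera call.
- hand_in(): hands the job in; it is judged then, once.
The state is a dict: "clock": time; "joint_pos": joint angles; "joint_velocities": joint speeds; "tau": joint torques, N m; "position": TCP position; "ee_rot": TCP orientation; "ft_force": force on the tool from outside, world axes, zero at the start; "torque": the same for the moment, N m; "grip_width": opening from 0.0 (shut) to 1.0 (fully open); "grasp_force": force on a finger pad.
Only numpy, scipy, OpenCV 4.12 (cv2) and the standard library are available. Lean on these libraries where they do the work, as an engineer would, in place of code of your own. Each camera call takes 0.05 s, during which the arm holds its last target. There are 200 camera calls.

TASK

The washed round-bottomed spice flask is leaning in the drainer: lift it out, set it down gently in the cork ring so that it stands upright by itself, and let go. Then put the two nutmegs into it through the neck, one at a time, and leave it standing upright in the ring. Do not disturb the mug, the pepper mill or the soap bottle.

Things in the scene. Friction and masses are not known exactly. Their poses are not given: they have to be found in the camera images.
- flask: Pale green glass flask, 0.3 kg: ball 84 mm across, straight open neck 45 mm outside, 38 mm inside. Origin: the ball's centre; z along the neck to the mouth. The neck begins 36 mm and its rim ends 100 mm above the origin; inner floor flat, 8 mm below it. Starts leaning about 38 degrees, mouth towards the robot. In a ring it stays at whatever lean it is let go
- flask_neck (a point): point on the flask's axis inside the neck, 74 mm from the ball's centre towards the mouth and 26 mm below the rim: a good height to grip; axes as the flask's
- drainer: fixed blue drainer, plate 140 x 100 x 5 mm, a low ring (80 mm wide, 23 mm high) under the ball and an 8 mm steel wire V on two legs under the root of the neck. Origin on the worktop under the ball's centre, z up; the neck leans to its -x. The wire reaches no more than 51 mm from the ball's centre along the neck, its ends 26 mm either side of the axis
- stand_mouth (a point): fixed cork ring, 86 mm outer and 58 mm inner diameter, 30 mm high; this point is the centre of its mouth at its upper edge, z up. When the flask stands in it, the ball's centre is 30 mm above this point
- board: fixed wooden board 60 x 130 x 12 mm with two 15 mm dimples, 33 mm either side of the middle along its long (y) side; origin under its middle, z up. A nutmeg stands in each dimple
- nutmeg_a_mid (a point): brown nutmeg, egg-shaped and smooth, 28 mm long and 22 mm thick, 10 g, standing on end in a dimple of the board (at the board's -y end); this point is its centre, 23 mm above the worktop; z along its length
- nutmeg_b_mid (a point): a second, like nutmeg at the board's +y end; this point is its centre; z along its length
- mug: blue ceramic mug, 82 mm wide, 95 mm high, handle at its +y; origin under its middle; a bystander
- mill: dark wooden pepper mill, 54 mm wide, 150 mm high; origin under its middle; a bystander
- soap: white soap bottle with a steel pump, 60 mm wide, 150 mm high; origin under its middle; a bystander
Things that resemble listed ones, but are neither listed nor needed, are in the scene too. Leave any purple or yellow look-alike of the flask alone. Several things look just like the part that bears stand_mouth: the one meant starts farthest from the robot's base.

How it is judged:
By the outcome, as a careful person would: the job done as asked, in the order asked, and still so for the second after the job is handed in, with the robot touching nothing.
It also fails if it takes over 72 s, if anything falls off the work surface, if the arm or the gripper's body presses on something with over 40 N, if the wrist force passes 120 N, or if a joint passes its speed limit or range.

## Working session

There is one attempt and no reset: what is moved stays moved. The work goes in short steps, Python scripts to look and compute and a tool call to move; the robot and the scene stay as the last step left them, time stands still between calls to the robot, and variables do not carry over. Pictures are saved under pics/ and viewed, at most 10 in all, crops included, and the job is handed in when it is done.

Besides the shell and the picture viewer there is one more tool, called after "Emit:" as a command line: name --argument value ..., lists and objects as JSON in quotes. carry_out: Moves the arm, as the interface text tells. Its arguments: {"type":"object","properties":{"commands":{"type":"array"},"hand":{"type":"number"},"force":{"type":"number"}},"required":["commands"]}

```bash
ls; mkdir -p pics
python3 - <<'E'
from workcell import *
import cv2
for n in("scene","top"):
    im=camera(n); cv2.imwrite(f"pics/{n}0.png",im[:,:,::-1]); p=camera_params(n); print(n,p)
o=get_obs(); print(o)
E
```

```text
pics
scene {'mtx': array([[499.70571447,   0.        , 258.34815765],
       [  0.        , 499.70571447, 196.8076381 ],
       [  0.        ,   0.        ,   1.        ]]), 'R': array([[-0.28481937,  0.95855571, -0.00699158],
       [ 0.53708937,  0.15353766, -0.82943426],
       [-0.79398548, -0.23999405, -0.55856058]]), 't': array([ 0.23478395, -0.19580394,  1.76637484])}
top {'mtx': array([[450.05379035,   0.        , 255.71083737],
       [  0.        , 450.05379035, 193.96507661],
       [  0.        ,   0.        ,   1.        ]]), 'R': array([[ 0.02499724, -0.99967554,  0.00489399],
       [-0.99845204, -0.02520936, -0.04957825],
       [ 0.04968554, -0.00364709, -0.99875825]]), 't': array([-0.12448295,  0.54934875,  1.33065866])}
{'clock': 0.1, 'joint_pos': array([-1.18457455,  0.33281739, -0.06471883,  1.46082759,  0.02155013,
        1.3499273 , -0.08847837]), 'joint_velocities': array([ 0.00044647, -0.00346449, -0.00072016, -0.00317404, -0.000955  ,
       -0.00021623, -0.00140437]), 'tau': array([ 2.72771031e-03, -6.26747203e+01,  5.02203649e-02, -3.92423308e+01,
        1.64822041e-02,  7.14283306e-03,  3.01908540e-05]), 'position': array([0.24828293, 0.5731578 , 0.19780432]), 'ee_rot': array([ 2.02967264e-01,  9.79185312e-01, -6.30609229e-04, -1.29018167e-04]), 'ft_force': array([-0.26668507, -0.63426409,  0.46991806]), 'torque': array([ 0.0245427 , -0.04507334,  0.01270698]), 'grasp_force': 0.0, 'grip_width': 1.0002890564710902}
```

View pics/scene0.png

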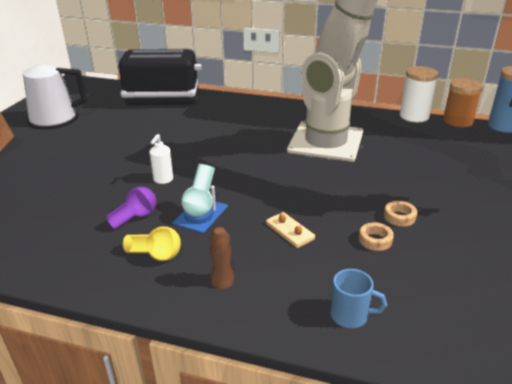

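View pics/top0.png

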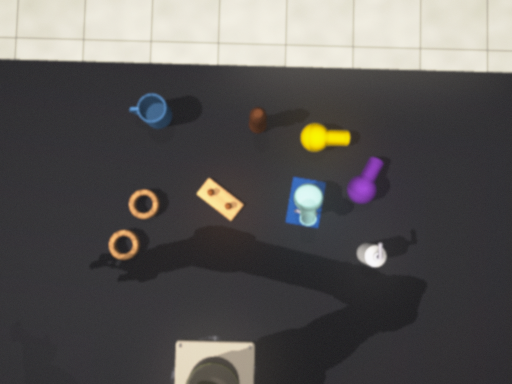

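The scene view shows the green flask leaning in the blue drainer at about (200,200), and the board with the nutmegs at (283,217) and (298,230). Cork rings are at (376,236) and (401,213); in the top view they are at (143,204) and (123,245), with the base at about (215,365). The ring at top (143,204) / scene (376,236) looks farther from the base, so it fits. I'll measure this and crop to confirm.

```bash
cat > h.py <<'E'
import numpy as np, cv2
from workcell import *
from scipy.spatial.transform import Rotation as Rn
P={n:camera_params(n) for n in("scene","top")}
def ray(n,uv):
    p=P[n]; d=p["R"].T@np.linalg.inv(p["mtx"])@np.array([*uv,1.]); return -p["R"].T@p["t"],d/np.linalg.norm(d)
def plane(n,uv,z):
    c,d=ray(n,uv); return c+d*(z-c[2])/d[2]
def tri(a,b):
    (c1,d1),(c2,d2)=ray("scene",a),ray("top",b)
    s=np.linalg.lstsq(np.c_[d1,-d2],c2-c1,rcond=None)[0]
    p,q=c1+s[0]*d1,c2+s[1]*d2
    return (p+q)/2,np.linalg.norm(p-q)
def proj(n,X):
    p=P[n]; q=p["mtx"]@(p["R"]@np.array(X)+p["t"]); return q[:2]/q[2]
def mask(im,lo,hi):
    return cv2.inRange(cv2.cvtColor(im,cv2.COLOR_RGB2HSV),lo,hi)
def blobs(m,amin=15):
    cs,_=cv2.findContours(m,cv2.RETR_EXTERNAL,cv2.CHAIN_APPROX_NONE)
    return [c for c in cs if cv2.contourArea(c)>=amin]
E
python3 - <<'E'
from h import *
for n in P:
    im=cv2.imread(f"pics/{n}0.png")[:,:,::-1].copy()
    hsv=cv2.cvtColor(im,cv2.COLOR_RGB2HSV)
    print(n)
    pts=dict(scene=[(200,205),(203,178),(376,247),(283,217),(275,224),(190,219)],top=[(308,196),(308,218),(131,204),(211,192),(220,199),(295,218)])[n]
    print([hsv[v,u].tolist() for u,v in pts])
    for name,lo,hi in [("cork",(8,90,120),(20,255,255)),("flask",(75,30,90),(98,140,255)),("nut",(0,100,40),(10,255,200)),("blue",(100,120,60),(125,255,255))]:
        for c in blobs(mask(im,lo,hi)):
            r=cv2.boundingRect(c)
            if n=="scene" and (r[1]<150): continue
            e=cv2.fitEllipse(c) if len(c)>5 else None
            print(name,r,cv2.contourArea(c),np.round(e[0],1),np.round(e[1],1),round(e[2]))
a=cv2.imread("pics/scene0.png");b=cv2.imread("pics/top0.png")
A=cv2.resize(a[150:270,160:430],None,fx=2.9,fy=2.9,interpolation=cv2.INTER_CUBIC)[:, :780]
B=cv2.resize(b[165:260,90:350],None,fx=2.5,fy=2.5,interpolation=cv2.INTER_CUBIC)
o=np.zeros((600,800,3),np.uint8);o[:A.shape[0],:A.shape[1]]=A;o[350:350+B.shape[0],:B.shape[1]]=B
cv2.imwrite("pics/crop1.png",o)
E
```

```text
scene
[[84, 22, 243], [87, 10, 246], [14, 108, 163], [12, 149, 202], [21, 86, 243], [109, 153, 118]]
cork (0, 303, 329, 81) 12701.0 [ 80.3 351.9] [ 63.7 403.9] 97
cork (214, 227, 19, 60) 298.5 [223.3 254.9] [12.9 60.4] 173
cork (360, 222, 34, 29) 738.5 [376.4 235.8] [27.8 34. ] 108
cork (266, 212, 49, 35) 829.0 [290.7 229.4] [22.1 51.4] 122
cork (385, 201, 33, 26) 627.5 [400.9 212.9] [24.8 32.7] 105
flask (181, 163, 34, 53) 1111.5 [198.8 192.1] [28.3 56.4] 17
nut (211, 227, 23, 61) 885.5 [221.4 259.9] [20.8 62.6] 178
blue (173, 202, 55, 31) 630.5 [200.1 217.1] [25.  49.3] 70
top
[[88, 26, 247], [88, 56, 188], [15, 130, 226], [13, 179, 164], [20, 111, 249], [108, 180, 181]]
cork (108, 230, 30, 29) 655.5 [122.7 244.2] [28.4 29.4] 68
cork (128, 189, 30, 30) 660.5 [142.8 203.6] [28.8 29.3] 36
cork (196, 178, 48, 43) 962.5 [219.4 198.9] [24.5 55. ] 128
cork (253, 110, 9, 7) 37.5 [257.3 113.1] [6.2 8.2] 66
flask (294, 184, 30, 42) 795.0 [308.1 202.1] [26.8 40.9] 2
nut (249, 107, 17, 26) 135.0 [256.4 119.5] [14.9 22.9] 6
blue (311, 207, 11, 21) 62.0 [316.8 218.9] [ 6.5 21.6] 16
blue (285, 177, 41, 49) 449.5 [305.1 200.8] [36.7 49.2] 16
blue (130, 94, 41, 34) 825.5 [152.4 110.1] [29.4 38.6] 118
```

View pics/crop1.png

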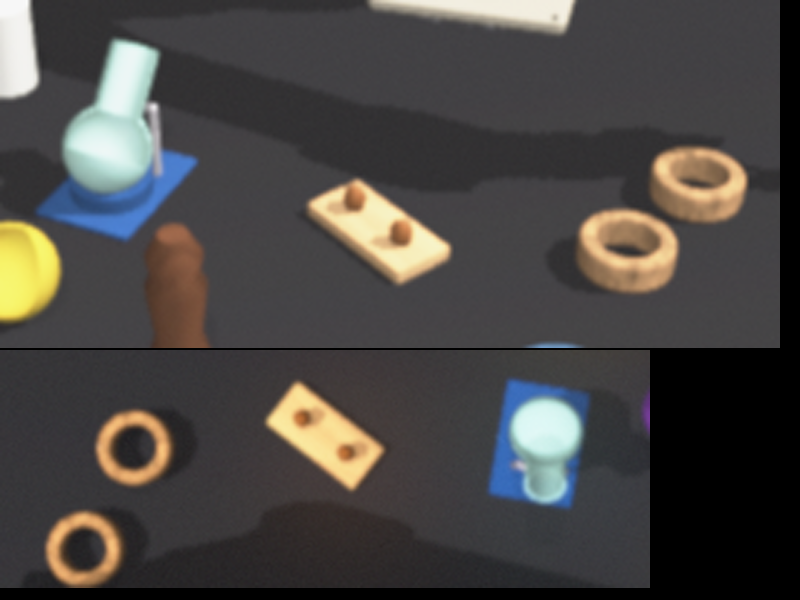

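The crop confirms two cork rings: scene (376,236)/top (143,204), and scene (401,213)/top (123,245). The first is farther from the base, so it's the one meant. Flask ball is near scene (197,201)/top (308,199), with its rim near scene (207,166)/top (308,220). Next I triangulate.

Run:
```python
from h import *
S=cv2.imread("pics/scene0.png")[:,:,::-1].copy();T=cv2.imread("pics/top0.png")[:,:,::-1].copy()
np.set_printoptions(precision=4,suppress=True)
# rings: plane from top at z=.03, and tri via hole in scene
def hole(im,box):
    x,y,w,h=box; m=mask(im,(6,60,90),(22,255,255))[y:y+h,x:x+w]
    cs,hi=cv2.findContours(m,cv2.RETR_CCOMP,cv2.CHAIN_APPROX_NONE)
    c=max([c for c,k in zip(cs,hi[0]) if k[3]>=0],key=cv2.contourArea); return np.array(cv2.fitEllipse(c)[0])+[x,y],cv2.boundingRect(c)
for sb,tb in (((355,215,45,42),(123,184,40,40)),((380,195,45,40),(103,225,40,40))):
    hs,b1=hole(S,sb);ht,b2=hole(T,tb);print("ring hole",hs,b1,ht,b2,tri(hs,ht),"top plane",plane("top",ht,.03),plane("top",(142.8,203.6),.03))
# nutmegs
for n,im in(("scene",S),("top",T)):
    x,y,w,h=dict(scene=(266,208,50,40),top=(196,178,48,43))[n]
    hsv=cv2.cvtColor(im,cv2.COLOR_RGB2HSV).astype(int)
    m=mask(im,(0,135,40),(14,255,215)); z=np.zeros_like(m); z[y:y+h,x:x+w]=m[y:y+h,x:x+w]
    for c in blobs(z,8):
        M=cv2.moments(c); print("nut",n,cv2.boundingRect(c),M["m10"]/M["m00"],M["m01"]/M["m00"])
for s,t in (((298.3,230),(211.2,192.2)),((282,218),(228.8,206.2))): print("nuttri",tri(s,t))
# flask
for n,im in(("scene",S),("top",T)):
    x,y,w,h=dict(scene=(170,155,60,75),top=(285,178,40,56))[n]
    m=mask(im,(70,8,120),(100,120,255)); z=np.zeros_like(m); z[y:y+h,x:x+w]=m[y:y+h,x:x+w]
    z=cv2.morphologyEx(z,cv2.MORPH_CLOSE,np.ones((3,3)))
    c=max(blobs(z),key=cv2.contourArea); print(n,cv2.boundingRect(c))
    rows=np.where(z.any(1))[0]
    print([(int(r),int(np.where(z[r])[0][0]),int(np.where(z[r])[0][-1])) for r in rows[::2]])
```

```text
ring hole [375.8558 235.9219] (14, 19, 14, 5) [143.0334 203.6062] (11, 11, 19, 18) (array([0.5148, 0.2247, 0.0166]), np.float64(0.0018907832056732055)) top plane [0.5147 0.2205 0.03  ] [0.5147 0.2211 0.03  ]
ring hole [399.6625 212.6418] (16, 16, 9, 4) [122.9171 244.4596] (11, 10, 19, 19) (array([0.3926, 0.2785, 0.0171]), np.float64(8.208969669653531e-05)) top plane [0.3935 0.2748 0.03  ] [0.5147 0.2211 0.03  ]
nut scene (296, 227, 5, 7) 297.87301587301585 230.0952380952381
nut scene (280, 215, 5, 7) 281.80341880341877 218.2393162393162
nut top (225, 203, 7, 6) 227.94736842105263 205.6578947368421
nut top (208, 189, 6, 7) 210.6068376068376 191.9059829059829
nuttri (array([0.553 , 0.0251, 0.0216]), np.float64(0.007008909920100664))
nuttri (array([ 0.5128, -0.0288,  0.0213]), np.float64(0.006148794702820934))
scene (182, 164, 33, 52)
[(164, 199, 205), (166, 198, 211), (168, 197, 214), (170, 197, 214), (172, 196, 213), (174, 196, 213), (176, 195, 212), (178, 195, 212), (180, 194, 211), (182, 193, 210), (184, 193, 210), (186, 191, 210), (188, 188, 209), (190, 186, 209), (192, 184, 210), (194, 183, 211), (196, 182, 212), (198, 182, 212), (200, 182, 212), (202, 182, 212), (204, 182, 212), (206, 183, 211), (208, 184, 210), (210, 185, 208), (212, 187, 206), (214, 189, 203)]
top (294, 184, 29, 42)
[(184, 304, 312), (186, 300, 316), (188, 298, 318), (190, 296, 320), (192, 295, 321), (194, 294, 322), (196, 294, 322), (198, 294, 322), (200, 294, 322), (202, 295, 321), (204, 296, 321), (206, 297, 319), (208, 299, 317), (210, 300, 315), (212, 300, 315), (214, 300, 315), (216, 300, 315), (218, 300, 315), (220, 300, 315), (222, 301, 314), (224, 303, 312)]
```

Run:
```python
from h import *
np.set_printoptions(precision=4,suppress=True)
c,e=tri((197.2,200.5),(308.1,197.6)); print("ball",c,e)
n1=np.cross(ray("scene",(197.2,200.5))[1],ray("scene",(205.2,171))[1]); n2=np.cross(ray("top",(308.1,197.6))[1],ray("top",(307.5,217))[1])
d=np.cross(n1,n2); d/=np.linalg.norm(d); d*=np.sign(d[2]); print("axis",d,"lean",np.degrees(np.arccos(d[2])),"yaw",np.degrees(np.arctan2(d[1],d[0])))
for k in(.036,.074,.1): print(k,c+k*d,proj("scene",c+k*d),proj("top",c+k*d))
for s,t in (((297.9,230.1),(210.6,191.9)),((281.8,218.2),(227.9,205.7))): print("nut",tri(s,t),plane("scene",s,.023),plane("top",t,.023))
# ring outline check
for cc in((.5147,.2205),(.3935,.2748)):
    th=np.linspace(0,6.28,60); pr=lambda z:np.array([proj("scene",(cc[0]+.043*np.cos(a),cc[1]+.043*np.sin(a),z)) for a in th])
    for z in(.0,.025,.03,.035): q=pr(z);print(cc,z,q.min(0),q.max(0))
# bystanders
S=cv2.imread("pics/scene0.png")[:,:,::-1].copy()
print("mug top",plane("top",(153,109),.095),"mill",plane("top",(257,113),.15),"soap",plane("top",(375,256),.10))
# drainer yaw: blue plate corners top
T=cv2.imread("pics/top0.png")[:,:,::-1].copy()
m=mask(T,(100,120,60),(125,255,255)); m[:,:270]=0
ys,xs=np.where(m); r=cv2.minAreaRect(np.c_[xs,ys].astype(np.float32)); print(r,[plane("top",p,.005) for p in cv2.boxPoints(r)])
```

```text
ball [ 0.5427 -0.2602  0.0552] 0.004668190477900255
axis [-0.593   0.1027  0.7986] lean 37.001259311255346 yaw 170.17898622406219
0.036 [ 0.5214 -0.2565  0.0839] [199.7864 187.746 ] [307.0961 204.9485]
0.074 [ 0.4988 -0.2526  0.1143] [203.4218 174.3403] [306.8337 212.7974]
0.1 [ 0.4834 -0.25    0.1351] [205.9092 165.168 ] [306.6463 218.4006]
nut (array([0.5541, 0.0255, 0.0223]), np.float64(0.004423111777626656)) [0.5542 0.0278 0.023 ] [0.5546 0.0233 0.023 ]
nut (array([ 0.5145, -0.0274,  0.0222]), np.float64(0.003360464677912662)) [ 0.5151 -0.0256  0.023 ] [ 0.515  -0.0291  0.023 ]
(0.5147, 0.2205) 0.0 [356.3929 230.5353] [389.9214 251.3366]
(0.5147, 0.2205) 0.025 [357.38   223.0788] [391.287  243.6879]
(0.5147, 0.2205) 0.03 [357.58   221.5687] [391.5637 242.1377]
(0.5147, 0.2205) 0.035 [357.7808 220.0521] [391.8417 240.5806]
(0.3935, 0.2748) 0.0 [381.5442 208.6418] [413.3608 227.009 ]
(0.3935, 0.2748) 0.025 [382.7261 201.4086] [414.883 219.582]
(0.3935, 0.2748) 0.03 [382.9653 199.9447] [415.1912 218.0779]
(0.3935, 0.2748) 0.035 [383.2055 198.475 ] [415.5007 216.5676]
mug top [0.7817 0.1863 0.095 ] mill [ 0.7652 -0.1081  0.15  ] soap [ 0.3837 -0.4463  0.1   ]
((305.0946350097656, 201.93243408203125), (34.3593864440918, 47.1825065612793), 9.462322235107422) [array([ 0.4696, -0.1984,  0.005 ]), array([ 0.6102, -0.2188,  0.005 ]), array([ 0.5957, -0.3213,  0.005 ]), array([ 0.4553, -0.3004,  0.005 ])]
```

```bash
cat >> h.py <<'E'
from scipy.linalg import logm,expm
np.set_printoptions(precision=4,suppress=True)
def rot(lean,az,yaz):
    """tool z = -(axis leaning `lean` deg towards azimuth az), tool y as near as possible to azimuth yaz"""
    l,a,b=np.radians([lean,az,yaz]); z=-np.array([np.sin(l)*np.cos(a),np.sin(l)*np.sin(a),np.cos(l)])
    y=np.array([np.cos(b),np.sin(b),0]); y-=z*(y@z); y/=np.linalg.norm(y); return np.c_[np.cross(y,z),y,z]
def T(p,R): M=np.eye(4);M[:3,:3]=R;M[:3,3]=p;return M
def cur(): o=get_obs(); return T(o["position"],Rn.from_quat(o["ee_rot"]).as_matrix())
def row(M0,M1,N,show=False):
    L=np.real(logm(np.linalg.inv(M0)@M1))/N; s=expm(L)
    r=np.r_[s[:3,3]/.04,np.degrees(Rn.from_matrix(s[:3,:3]).as_rotvec())/6]
    if show: print("path",[ (M0@expm(L*k))[:3,3].round(3).tolist() for k in range(0,N+1,4)])
    print(N,"rows of",r.round(3).tolist()); return r
E
python3 - <<'E'
from h import *
M1=T([.50,.12,.26],rot(0,0,-15)); row(cur(),M1,18,1)
c=np.array([.5427,-.2602,.0552]); R=rot(38,171,-99); d=-R[:,2]
M2=T(c+.140*d,R); row(M1,M2,20,1); print(M2[:3,3])
E
```

```text
path [[0.248, 0.573, 0.198], [0.357, 0.512, 0.212], [0.442, 0.42, 0.225], [0.494, 0.306, 0.239], [0.508, 0.182, 0.253]]
18 rows of [-0.784, 0.014, -0.086, -0.001, 0.0, 0.755]
path [[0.5, 0.12, 0.26], [0.532, 0.045, 0.253], [0.542, -0.036, 0.243], [0.532, -0.115, 0.226], [0.502, -0.187, 0.201], [0.458, -0.247, 0.166]]
20 rows of [-0.371, 0.353, 0.038, -0.231, 0.257, 0.672]
[ 0.4576 -0.2467  0.1655]
```

Emit:
carry_out --commands '[[[-0.78,0.015,-0.085,0,0,0.75],[-0.78,0.015,-0.085,0,0,0.75],[-0.78,0.015,-0.085,0,0,0.75],[-0.78,0.015,-0.085,0,0,0.75],[-0.78,0.015,-0.085,0,0,0.75],[-0.78,0.015,-0.085,0,0,0.75],[-0.78,0.015,-0.085,0,0,0.75],[-0.78,0.015,-0.085,0,0,0.75],[-0.78,0.015,-0.085,0,0,0.75],[-0.78,0.015,-0.085,0,0,0.75],[-0.78,0.015,-0.085,0,0,0.75],[-0.78,0.015,-0.085,0,0,0.75],[-0.78,0.015,-0.085,0,0,0.75],[-0.78,0.015,-0.085,0,0,0.75],[-0.78,0.015,-0.085,0,0,0.75],[-0.78,0.015,-0.085,0,0,0.75],[-0.78,0.015,-0.085,0,0,0.75],[-0.78,0.015,-0.085,0,0,0.75]]]' --hand -1

```text
clock: 1.6
position: [0.5018, 0.1221, 0.2594]
ee_rot: [0.792, 0.611, -0.0, -0.0]
ft_force: [0.8, -0.7, 0.5]
grip_width: 1.001
grasp_force: 0.0
```

Run:
```python
from h import *
o=get_obs();print(o["clock"],o["joint_pos"]);print(cur())
c=np.array([.5427,-.2602,.0552]); R=rot(38,171,-99); d=-R[:,2]
row(cur(),T(c+.140*d,R),20,1)
```

```text
1.6 [-0.7006  0.0539  0.3921  1.667  -0.0207  1.4254 -0.5621]
[[ 0.2533  0.9674 -0.0006  0.5018]
 [ 0.9674 -0.2533 -0.0003  0.1221]
 [-0.0005 -0.0005 -1.      0.2594]
 [ 0.      0.      0.      1.    ]]
path [[0.502, 0.122, 0.259], [0.534, 0.046, 0.253], [0.544, -0.035, 0.243], [0.533, -0.115, 0.226], [0.503, -0.187, 0.201], [0.458, -0.247, 0.166]]
20 rows of [-0.376, 0.353, 0.036, -0.232, 0.257, 0.675]
```

Emit:
carry_out --commands '[[[-0.375,0.355,0.035,-0.23,0.255,0.675],[-0.375,0.355,0.035,-0.23,0.255,0.675],[-0.375,0.355,0.035,-0.23,0.255,0.675],[-0.375,0.355,0.035,-0.23,0.255,0.675],[-0.375,0.355,0.035,-0.23,0.255,0.675],[-0.375,0.355,0.035,-0.23,0.255,0.675],[-0.375,0.355,0.035,-0.23,0.255,0.675],[-0.375,0.355,0.035,-0.23,0.255,0.675],[-0.375,0.355,0.035,-0.23,0.255,0.675],[-0.375,0.355,0.035,-0.23,0.255,0.675],[-0.375,0.355,0.035,-0.23,0.255,0.675],[-0.375,0.355,0.035,-0.23,0.255,0.675],[-0.375,0.355,0.035,-0.23,0.255,0.675],[-0.375,0.355,0.035,-0.23,0.255,0.675],[-0.375,0.355,0.035,-0.23,0.255,0.675],[-0.375,0.355,0.035,-0.23,0.255,0.675],[-0.375,0.355,0.035,-0.23,0.255,0.675],[-0.375,0.355,0.035,-0.23,0.255,0.675],[-0.375,0.355,0.035,-0.23,0.255,0.675],[-0.375,0.355,0.035,-0.23,0.255,0.675]]]'

```text
clock: 3.27
position: [0.4595, -0.2466, 0.1669]
ee_rot: [0.943, -0.074, 0.323, 0.024]
ft_force: [0.0, 0.4, 0.0]
grip_width: 1.002
grasp_force: 0.0
```

Run:
```python
from h import *
o=get_obs();print(o["clock"],o["joint_pos"])
c=np.array([.5427,-.2602,.0552]); R=rot(38,171,-99); d=-R[:,2]
row(cur(),T(c+.140*d,R),1); row(cur(),T(c+.056*d,R),8)
M=cur()
for off in(-.043,0,.043):
    for n in P: print(n,proj(n,M[:3,3]+M[:3,1]*off-.013*M[:3,2]))
S=camera("scene");Tt=camera("top")
A=cv2.resize(S[90:240,130:290],None,fx=3.4,fy=3.4,interpolation=cv2.INTER_CUBIC);B=cv2.resize(Tt[150:300,270:350],None,fx=3,fy=3,interpolation=cv2.INTER_CUBIC)
o=np.zeros((600,800,3),np.uint8);o[:510,:544]=A;o[:450,550:790]=B;cv2.imwrite("pics/pre.png",o[:,:,::-1])
```

```text
3.2667 [-0.1319 -0.4336  0.6124  2.3568  0.0495  0.5182 -1.2471]
1 rows of [-0.058, 0.009, -0.001, -0.029, 0.034, -0.004]
8 rows of [-0.007, 0.002, 0.262, -0.004, 0.004, -0.001]
scene [224.5307 149.5447]
top [290.398  227.6642]
scene [210.7316 146.4268]
top [306.5736 230.6207]
scene [197.2428 143.3789]
top [322.7509 233.5776]
```

View pics/pre.png

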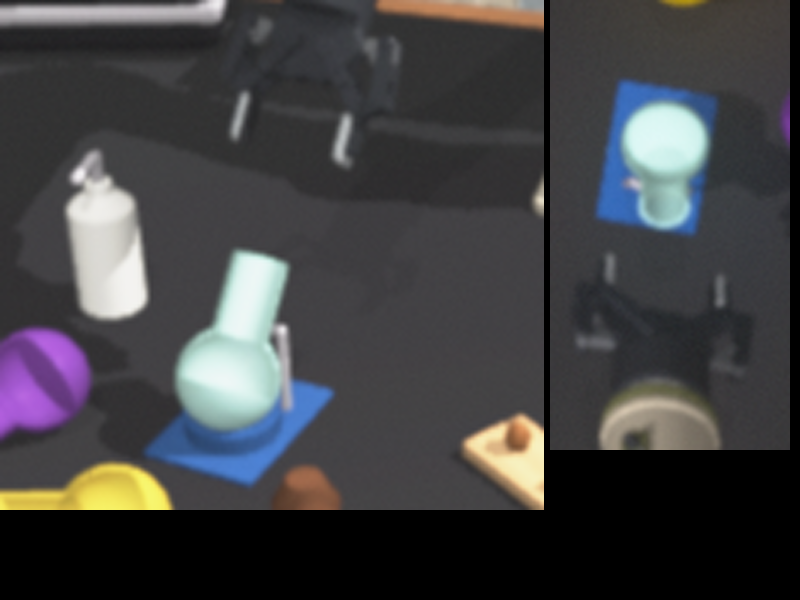

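Run:
```python
from h import *
M=cur();Ri=M[:3,:3].T
for s,t in (((230.6,137.9),(290,235.7)),((199.7,130.3),(326.7,242.3)),((215.2,134),(308.3,239))):
    X,e=tri(s,t); print(X,e,"tool frame mm",1000*Ri@(X-M[:3,3]))
c=np.array([.5427,-.2602,.0552])
for k in(0,.074,.1): print(1000*Ri@(c+k*np.array([-.593,.1027,.7986])-M[:3,3]))
```

```text
[ 0.437  -0.1963  0.2031] 0.008277796684996246 tool frame mm [  1.393  -46.6129 -47.3527]
[ 0.4229 -0.2907  0.2066] 0.0064825748894519605 tool frame mm [  4.4045  48.844  -49.9078]
[ 0.4299 -0.2432  0.205 ] 0.007948459506755677 tool frame mm [  2.8948   0.7941 -48.8817]
[  2.0154   0.5992 139.4275]
[ 2.7344 -0.2928 65.4379]
[ 2.987  -0.6062 39.4416]
```

The pads are level with the neck axis laterally, with an offset under 1 mm. I'm advancing straight along the axis, then checking depth before closing.

Emit:
carry_out --commands '[[[0.02,0,0.21,0,0,0],[0.02,0,0.21,0,0,0],[0,0,0.21,0,0,0],[0,0,0.21,0,0,0],[0,0,0.21,0,0,0],[0,0,0.21,0,0,0],[0,0,0.21,0,0,0],[0,0,0.21,0,0,0],[0,0,0.21,0,0,0],[0,0,0.15,0,0,0]]]'

```text
clock: 4.2
position: [0.5123, -0.2533, 0.1034]
ee_rot: [0.944, -0.07, 0.322, 0.025]
ft_force: [-0.6, 0.5, 0.3]
grip_width: 1.001
grasp_force: 0.0
```

Run:
```python
from h import *
M=cur();Ri=M[:3,:3].T
o=get_obs();print(o["clock"],o["joint_pos"],o["ft_force"])
c=np.array([.5427,-.2602,.0552])
for k in(0,.074,.1): print(1000*Ri@(c+k*np.array([-.593,.1027,.7986])-M[:3,3]))
S=camera("scene");Tt=camera("top")
A=cv2.resize(S[120:240,150:260],None,fx=4.5,fy=4.5,interpolation=cv2.INTER_CUBIC);B=cv2.resize(Tt[170:270,270:345],None,fx=4,fy=4,interpolation=cv2.INTER_CUBIC)
A=cv2.convertScaleAbs(A,alpha=1.3,beta=20)
o=np.zeros((540,800,3),np.uint8);o[:540,:495]=A;o[:400,500:800]=cv2.convertScaleAbs(B,alpha=1.3,beta=20);cv2.imwrite("pics/pre2.png",o[:,:,::-1])
```

```text
4.2 [-0.4817 -0.2136  0.9726  2.3411 -0.1834  0.3088 -1.0257] [-0.6208  0.5239  0.3444]
[-4.8798  2.2362 57.1049]
[ -3.9917   1.3627 -16.883 ]
[ -3.6797   1.0557 -42.8788]
```

View pics/pre2.png

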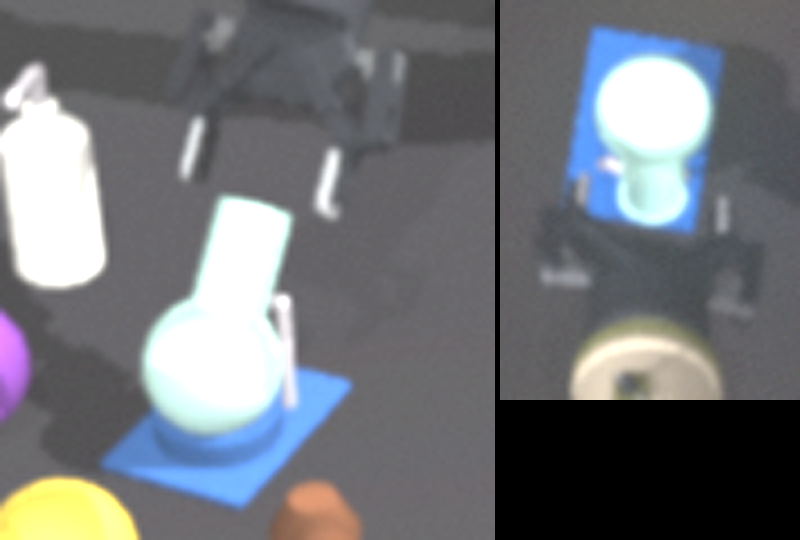

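The fingers' bright ends appear near the rim, at scene (223,168) and (192,160). I'm checking numerically where the fingers end against the background picture.

Run:
```python
from h import *
M=cur()
for n,(a,b,cc) in dict(scene=((222.9,167.8),(191.8,159.6),(207.3,163.7)),top=((290.5,213.7),(325.5,219.2),(308,216.5))).items(): print(n)
for s,t in (((222.9,167.8),(290.5,213.7)),((191.8,159.6),(325.5,219.2))):
    X,e=tri(s,t);print(X,e,1000*M[:3,:3].T@(X-M[:3,3]))
for n in P:
    im=camera(n).astype(int); bg=cv2.imread(f"pics/{n}0.png")[:,:,::-1].astype(int)
    for y in(-.049,.049):
        print(n,y)
        for z in np.arange(-.07,.012,.008):
            q=proj(n,M[:3,3]+M[:3,:3]@[0,y,z]); u,v=np.round(q).astype(int)
            print(int(z*1000),(u,v),im[v,u-3:u+4].mean(1).astype(int),bg[v,u-3:u+4].mean(1).astype(int))
```

```text
scene
top
[ 0.4936 -0.2013  0.1406] 0.008751469779284812 [  2.4598 -48.1199 -45.5394]
[ 0.4812 -0.296   0.1445] 0.007785076863210485 [  6.1803  47.3458 -47.4755]
scene -0.049
-70 (np.int64(224), np.int64(159)) [122 174 178 139  85  64  61] [66 65 66 66 67 67 67]
-62 (np.int64(223), np.int64(162)) [106 157 180 154  97  65  60] [66 66 66 66 66 66 66]
-54 (np.int64(223), np.int64(165)) [127 169 169 127  95  81  62] [67 66 66 66 65 66 66]
-46 (np.int64(222), np.int64(168)) [ 64  67  76  88 100 109  89] [51 51 53 57 56 57 57]
-38 (np.int64(221), np.int64(171)) [62 63 62 61 63 61 63] [50 50 49 51 49 50 49]
-30 (np.int64(220), np.int64(174)) [62 63 62 61 62 63 63] [50 51 49 49 49 50 49]
-22 (np.int64(220), np.int64(176)) [62 61 62 62 62 63 63] [49 50 48 49 49 49 50]
-14 (np.int64(219), np.int64(179)) [62 61 62 63 61 62 63] [50 50 49 50 48 50 49]
-6 (np.int64(218), np.int64(182)) [64 64 63 63 64 62 62] [48 50 50 50 49 49 50]
2 (np.int64(217), np.int64(185)) [91 68 67 67 66 66 67] [86 57 52 51 51 50 49]
9 (np.int64(217), np.int64(188)) [138  83  66  66  67  67  66] [137  83  66  67  66  65  6
[... 2196 characters left out ...]
61  58  63  88 105  95  71] [64 65 64 62 64 64 63]
-46 (np.int64(324), np.int64(221)) [ 64  61  69  91 106  94  73] [63 63 64 65 64 65 63]
-38 (np.int64(324), np.int64(219)) [67 67 70 84 89 81 69] [65 64 64 63 64 64 66]
-30 (np.int64(324), np.int64(218)) [67 64 67 72 73 70 67] [66 66 64 64 64 64 64]
-22 (np.int64(324), np.int64(216)) [71 66 65 65 64 65 65] [70 65 64 64 66 66 64]
-14 (np.int64(324), np.int64(214)) [69 64 64 64 64 64 63] [69 64 64 64 61 63 64]
-6 (np.int64(324), np.int64(212)) [66 55 56 57 58 60 62] [65 56 56 58 58 61 63]
2 (np.int64(324), np.int64(211)) [69 59 55 55 55 56 58] [70 59 55 55 54 57 57]
9 (np.int64(324), np.int64(209)) [77 62 56 54 53 53 54] [79 64 56 55 54 50 52]
```

The two views agree that the open fingertips end about 42 mm behind the reported TCP, only just at the rim. Sideways they sit about 7 mm off the neck axis along tool x. Open fingers clear the wire on both sides, so I advance 20 mm and correct x.

Emit:
carry_out --commands '[[[-0.035,0.01,0.1,0,0,0],[-0.035,0.01,0.1,0,0,0],[-0.035,0.01,0.1,0,0,0],[-0.035,0.01,0.1,0,0,0],[-0.035,0.01,0.1,0,0,0],[0,0,0,0,0,0]]]'

```text
clock: 4.9
position: [0.5174, -0.2564, 0.0835]
ee_rot: [0.944, -0.072, 0.322, 0.024]
ft_force: [0.7, 0.0, 0.3]
grip_width: 0.999
grasp_force: 0.0
```

Run:
```python
from h import *
M=cur();Ri=M[:3,:3].T
o=get_obs();print(o["clock"],o["joint_pos"],o["ft_force"])
c=np.array([.5427,-.2602,.0552])
for k in(0,.074,.1): print(1000*Ri@(c+k*np.array([-.593,.1027,.7986])-M[:3,3]))
S=camera("scene");Tt=camera("top")
cv2.imwrite("pics/s3.png",S[:,:,::-1])
A=cv2.resize(S[130:230,160:250],None,fx=5.5,fy=5.5,interpolation=cv2.INTER_CUBIC);B=cv2.resize(Tt[170:250,275:340],None,fx=4.6,fy=4.6,interpolation=cv2.INTER_CUBIC)
o=np.zeros((550,800,3),np.uint8);o[:550,:495]=A;o[:B.shape[0],500:500+B.shape[1]]=B;cv2.imwrite("pics/pre3.png",cv2.convertScaleAbs(o,alpha=1.2,beta=20)[:,:,::-1])
```

```text
4.9 [-0.682  -0.1864  1.1934  2.3482 -0.2882  0.2606 -0.906 ] [0.7206 0.0483 0.309 ]
[ 2.9715 -0.0325 38.064 ]
[  3.8815  -0.9851 -35.9227]
[  4.2013  -1.3198 -61.9181]
```

View pics/pre3.png

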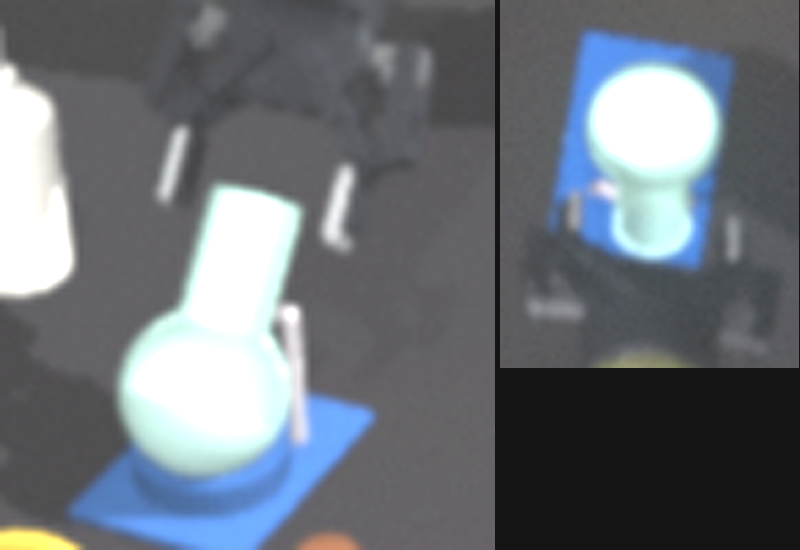

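Run:
```python
from h import *
M=cur();Ri=M[:3,:3].T
for s,t in (((221.5,175.1),(291.3,212.4)),((189.6,166.4),(326.1,217.2)),((205.5,170.7),(308.7,214.8)),((206.9,166),(308,220.6))):
    X,e=tri(s,t);print(X,e,1000*Ri@(X-M[:3,3]))
```

```text
[ 0.4974 -0.2051  0.1192] 0.008903722771279305 [ -0.2173 -47.5492 -44.7214]
[ 0.4869 -0.3012  0.1252] 0.006568272198004975 [  6.7253  49.0149 -47.0656]
[ 0.492  -0.2531  0.1222] 0.008149622577042003 [  3.1772   0.673  -45.962 ]
[ 0.4768 -0.2525  0.1284] 0.004377420016007295 [ -5.006    2.3875 -60.1585]
```

Tips are now aligned (x 3 vs 4 mm) and overlap the neck by about 15 mm, and closing will swing them further in. Closing gently.

Emit:
carry_out --commands '[[[0,0,0,0,0,0],[0,0,0,0,0,0],[0,0,0,0,0,0],[0,0,0,0,0,0],[0,0,0,0,0,0],[0,0,0,0,0,0],[0,0,0,0,0,0],[0,0,0,0,0,0]]]' --hand 1 --force 35

```text
clock: 5.67
position: [0.5172, -0.2567, 0.0838]
ee_rot: [0.944, -0.072, 0.322, 0.024]
ft_force: [-4.5, 1.1, 6.0]
grip_width: 0.519
grasp_force: 35.4
```

Emit:
carry_out --commands '[[[-0.17,0,-0.185,0,0,0],[-0.17,0,-0.185,0,0,0],[-0.17,0,-0.185,0,0,0],[-0.17,0,-0.185,0,0,0],[-0.17,0,-0.185,0,0,0],[-0.17,0,-0.185,0,0,0],[-0.17,0,-0.185,0,0,0],[-0.17,0,-0.185,0,0,0],[-0.17,0,-0.185,0,0,0],[-0.17,0,-0.185,0,0,0],[-0.17,0,-0.185,0,0,0]]]' --force 50

```text
clock: 6.58
position: [0.4505, -0.2514, 0.1044]
ee_rot: [0.943, -0.07, 0.323, 0.029]
ft_force: [7.1, 1.4, -1.0]
grip_width: 0.509
grasp_force: 55.4
```

Run:
```python
from h import *
o=get_obs();print(o["clock"],o["joint_pos"],o["ft_force"],o["grip_width"])
M=cur()
S=camera("scene");Tt=camera("top")
g=[(n,blobs(mask(im,(70,8,120),(100,120,255)),150)) for n,im in(("scene",S),("top",Tt))]
for n,b in g: print(n,[(cv2.boundingRect(c),cv2.contourArea(c)) for c in b if cv2.boundingRect(c)[1]>100 or n=="top"])
M1=T([.5147,.05,.27],rot(0,0,-55)); row(M,M1,16,1)
M2=T([.5147,.2228,.25],rot(0,0,-20)); row(M1,M2,10,1)
A=cv2.resize(S[80:240,150:290],None,fx=3.4,fy=3.4,interpolation=cv2.INTER_CUBIC);B=cv2.resize(Tt[150:270,260:350],None,fx=3.4,fy=3.4,interpolation=cv2.INTER_CUBIC)
o=np.zeros((550,800,3),np.uint8);o[:A.shape[0],:A.shape[1]]=A;o[:B.shape[0],485:485+B.shape[1]]=B;cv2.imwrite("pics/lift.png",o[:,:,::-1])
```

```text
6.5833 [ 0.5419 -0.1938  0.0689  2.4143 -0.7073  0.4005 -0.5198] [ 7.0699  1.3574 -0.9534] 0.5090884466392539
scene [((184, 145, 40, 47), 1060.5)]
top [((296, 193, 30, 53), 1038.5)]
path [[0.451, -0.251, 0.104], [0.476, -0.184, 0.154], [0.497, -0.11, 0.198], [0.51, -0.031, 0.236], [0.515, 0.05, 0.27]]
16 rows of [0.288, -0.426, -0.198, 0.156, -0.372, -0.436]
path [[0.515, 0.05, 0.27], [0.527, 0.119, 0.262], [0.523, 0.189, 0.254]]
10 rows of [0.34, -0.278, 0.05, 0.0, 0.0, -0.583]
```

View pics/lift.png

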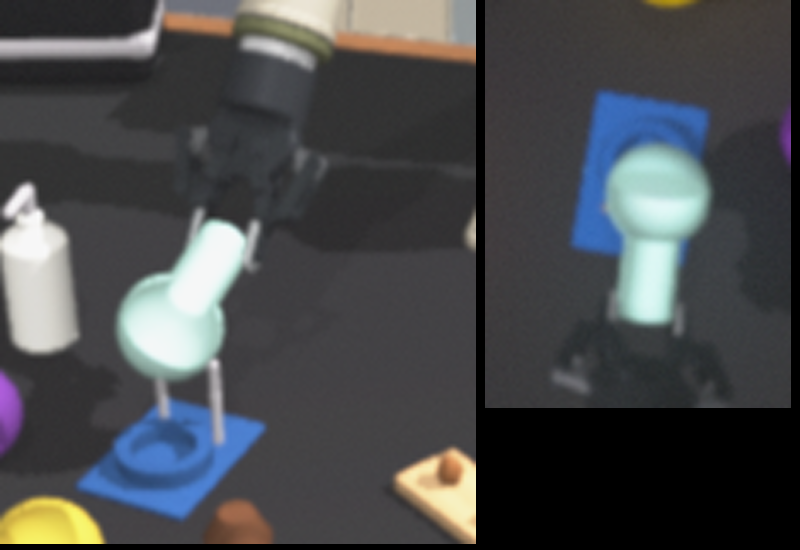

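The lift stopped short because the elbow (J4) reached its limit, so the tool slid back. The flask is held near the rim, at crop (235,240), with the ball above the drainer legs. Next: rise while turning the tool upright, which unfolds the elbow.

Run:
```python
from h import *
M=cur(); print(np.degrees(np.arctan2(M[1,1],M[0,1])))
row(M,T([.49,-.25,.24],rot(0,0,-99)),14,1)
```

```text
-98.9326827848045
path [[0.449, -0.253, 0.104], [0.451, -0.251, 0.145], [0.462, -0.249, 0.185], [0.479, -0.25, 0.223]]
14 rows of [0.154, -0.015, -0.206, 0.006, -0.45, 0.003]
```

Emit:
carry_out --commands '[[[0.155,-0.015,-0.205,0,-0.45,0],[0.155,-0.015,-0.205,0,-0.45,0],[0.155,-0.015,-0.205,0,-0.45,0],[0.155,-0.015,-0.205,0,-0.45,0],[0.155,-0.015,-0.205,0,-0.45,0],[0.155,-0.015,-0.205,0,-0.45,0]]]'

```text
clock: 7.18
position: [0.4554, -0.2489, 0.1643]
ee_rot: [0.98, -0.075, 0.184, 0.019]
ft_force: [1.4, -0.1, -4.2]
grip_width: 0.51
grasp_force: 55.2
```

Run:
```python
from h import *
o=get_obs();print(o["clock"],o["joint_pos"],o["ft_force"],o["grip_width"])
M=cur(); print(M)
row(M,T([.49,-.25,.24],rot(0,0,-99)),8,1)
S=camera("scene");Tt=camera("top")
for n,im in(("scene",S),("top",Tt)): print(n,[(cv2.boundingRect(c),cv2.contourArea(c)) for c in blobs(mask(im,(70,8,120),(100,120,255)),150)])
```

```text
7.1833 [ 0.6731 -0.1335 -0.1661  2.0979 -0.1878  0.8297 -1.1163] [ 1.356  -0.1124 -4.2308] 0.5103222560877607
[[ 0.9211 -0.1541  0.3574  0.4554]
 [-0.1401 -0.988  -0.065  -0.2489]
 [ 0.3631  0.0098 -0.9317  0.1643]
 [ 0.      0.      0.      1.    ]]
path [[0.455, -0.249, 0.164], [0.469, -0.249, 0.204], [0.49, -0.25, 0.24]]
8 rows of [0.155, -0.012, -0.21, 0.011, -0.444, 0.005]
scene [((184, 128, 36, 54), 1149.0), ((284, 67, 17, 26), 376.5), ((67, 46, 26, 25), 412.0), ((356, 42, 24, 29), 485.5), ((139, 25, 26, 24), 504.0)]
top [((296, 189, 31, 52), 1053.0)]
```

Emit:
carry_out --commands '[[[0.155,-0.01,-0.21,0.01,-0.445,0],[0.155,-0.01,-0.21,0.01,-0.445,0],[0.155,-0.01,-0.21,0.01,-0.445,0],[0.155,-0.01,-0.21,0.01,-0.445,0],[0.155,-0.01,-0.21,0.01,-0.445,0],[0.155,-0.01,-0.21,0.01,-0.445,0],[0.155,-0.01,-0.21,0.01,-0.445,0],[0.155,-0.01,-0.21,0.01,-0.445,0],[0,0,0,0,0,0]]]'

```text
clock: 8.03
position: [0.4924, -0.2497, 0.2396]
ee_rot: [0.997, -0.075, 0.001, -0.0]
ft_force: [0.1, 0.5, -2.8]
grip_width: 0.509
grasp_force: 55.1
```

```bash
cat >> h.py <<'E'
def flask(show=True):
    """silhouette rows of flask in both views"""
    out={}
    for n in P:
        im=camera(n); m=mask(im,(70,8,110),(100,130,255))
        m=cv2.morphologyEx(m,cv2.MORPH_OPEN,np.ones((3,3)))
        if n=="scene": m[:95]=0
        cs=blobs(m,250)
        z=np.zeros_like(m)
        if cs: cv2.drawContours(z,[max(cs,key=cv2.contourArea)],-1,255,-1)
        # ball = largest inscribed circle
        D=cv2.distanceTransform(cv2.copyMakeBorder(z,1,1,1,1,cv2.BORDER_CONSTANT),cv2.DIST_L2,5)[1:-1,1:-1]
        r=D.max(); ys,xs=np.where(D>r-.6); ball=np.array([np.average(xs),np.average(ys)])
        yy,xx=np.where(z); far=np.hypot(xx-ball[0],yy-ball[1])>r*1.15
        npts=np.c_[xx,yy][far].astype(np.float32)
        out[n]=(ball,r,npts); 
        if show: print(n,"ball",ball.round(1),"r",round(float(r),1),"neck px",len(npts),"mean",npts.mean(0).round(1) if len(npts) else None, cv2.boundingRect(z))
    return out
def lean(f):
    """ball centre, axis by intersecting the two view planes through ball and neck centroid"""
    c,e=tri(f["scene"][0],f["top"][0])
    N=[np.cross(ray(n,f[n][0])[1],ray(n,f[n][2].mean(0))[1]) for n in P]
    d=np.cross(*N); d/=np.linalg.norm(d); d*=np.sign(d[2]); return c,e,d
E
python3 - <<'E'
from h import *
o=get_obs();print(o["clock"],o["joint_pos"],o["ft_force"],o["grip_width"])
M=cur(); print(M)
f=flask(); c,e,d=lean(f); print(c,e,d,"tool",1000*M[:3,:3].T@(c-M[:3,3]),M[:3,:3].T@d)
E
```

```text
8.0333 [ 0.5912  0.1621 -0.2296  1.5865  0.0362  1.3954 -1.3624] [ 0.1266  0.5384 -2.7787] 0.5090910261857688
[[ 0.9888 -0.1492  0.0022  0.4924]
 [-0.1492 -0.9888  0.0004 -0.2497]
 [ 0.0022 -0.0007 -1.      0.2396]
 [ 0.      0.      0.      1.    ]]
scene ball [193.6 152.2] r 16.4 neck px 410 mean [198.7 123.8] (177, 112, 34, 58)
top ball [307.  191.7] r 9.6 neck px 142 mean [312.5 187.6] (298, 178, 25, 30)
[ 0.5533 -0.2451  0.2128] 0.009929664486741008 [-0.1258  0.2034  0.971 ] tool [ 59.4402 -13.6534  26.9172] [-0.1526 -0.1831 -0.9712]
```

Run:
```python
from h import *
S=camera("scene");Tt=camera("top")
A=cv2.resize(S[70:200,150:260],None,fx=4.2,fy=4.2,interpolation=cv2.INTER_CUBIC);B=cv2.resize(Tt[160:240,270:345],None,fx=4.4,fy=4.4,interpolation=cv2.INTER_CUBIC)
o=np.zeros((550,800,3),np.uint8);o[:A.shape[0],:A.shape[1]]=A;o[:B.shape[0],465:465+B.shape[1]]=B;cv2.imwrite("pics/lift2.png",o[:,:,::-1])
```

```text
(no output)
```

View pics/lift2.png

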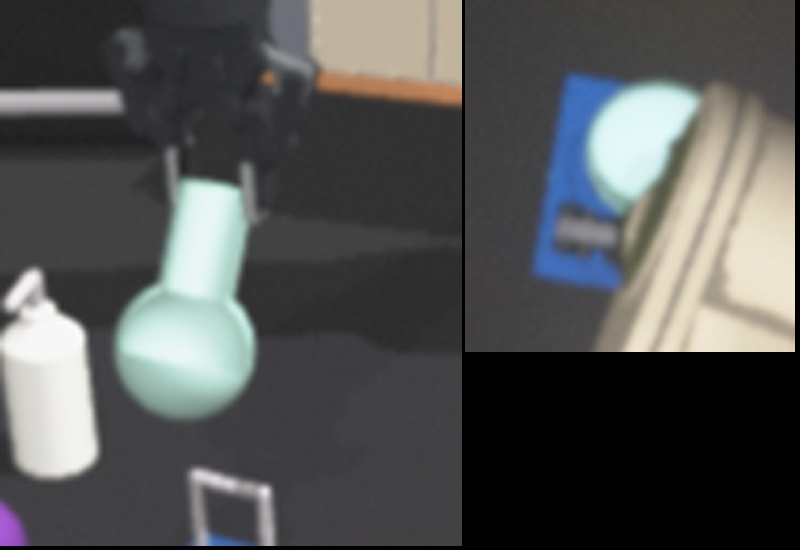

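Flask held by the last ~10 mm of the neck. Ball is at scene (194,153); from the visible arc in the top view I estimate (313.4,194). The gripper is upright but the flask leans mouth-back, pivoted about the pads.

Run:
```python
from h import *
M=cur()
c,e=tri((194,153.3),(313.4,193.9)); t=M[:3,:3].T@(c-M[:3,3]); print(c,e,1000*t)
# intersect scene rays with tool plane y=0
for uv in((194,153.3),(200.5,115.2),(199,125)):
    C,D=ray("scene",uv); s=((M[:3,3]-C)@M[:3,1])/(D@M[:3,1]); X=C+s*D; print(uv,X,1000*M[:3,:3].T@(X-M[:3,3]))
```

```text
[ 0.5459 -0.2557  0.2047] 0.0046830564505002505 [56.3211 -3.3508 34.5047]
(194, 153.3) [ 0.5363 -0.2576  0.1991] [47.1541 -0.     40.0858]
(200.5, 115.2) [ 0.492  -0.2507  0.2872] [  2.499   -0.     -48.1848]
(199, 125) [ 0.5025 -0.2523  0.2644] [ 13.0771   0.     -25.3341]
```

```bash
cat >> h.py <<'E'
def held(ball,b,a,yaz):
    """tool pose that puts the held flask (ball b, axis a in tool frame) upright with its ball centre at `ball`"""
    th=np.degrees(np.arctan2(-a[0],a[2])) if a[2]>0 else -np.degrees(np.arctan2(-a[0],-a[2]))
    R=rot(0,0,yaz)@Rn.from_euler("y",th,degrees=True).as_matrix(); return T(np.array(ball)-R@np.array(b),R)
E
python3 - <<'E'
from h import *
M=cur(); b=[.050,-.001,.038]; a=np.array([-.484,0,-.875])
M1=held([.5147,.2228,.17],b,a,-66.6); print(M1, M1[:3,:3]@a)
row(M,M1,30,1)
L=np.real(logm(np.linalg.inv(M)@M1))
print([ ((M@expm(L*k/10))@np.r_[b,1])[:3].round(3).tolist() for k in range(11)])
E
```

```text
[[ 0.8031  0.3971 -0.4442  0.4918]
 [ 0.3475 -0.9178 -0.1922  0.2118]
 [-0.484   0.     -0.8751  0.2275]
 [ 0.      0.      0.      1.    ]] [0.     0.     0.9999]
path [[0.49, -0.25, 0.239], [0.505, -0.19, 0.24], [0.516, -0.128, 0.24], [0.522, -0.066, 0.239], [0.523, -0.004, 0.237], [0.52, 0.059, 0.234], [0.512, 0.121, 0.231], [0.5, 0.182, 0.229]]
30 rows of [0.047, -0.387, -0.011, -0.045, -0.157, -0.175]
[[0.539, -0.257, 0.201], [0.549, -0.209, 0.2], [0.557, -0.161, 0.198], [0.562, -0.113, 0.195], [0.563, -0.064, 0.192], [0.562, -0.015, 0.188], [0.558, 0.033, 0.184], [0.552, 0.082, 0.18], [0.542, 0.129, 0.177], [0.53, 0.176, 0.173], [0.515, 0.223, 0.17]]
```

Emit:
carry_out --commands '[[[0.045,-0.385,-0.01,-0.045,-0.155,-0.175],[0.045,-0.385,-0.01,-0.045,-0.155,-0.175],[0.045,-0.385,-0.01,-0.045,-0.155,-0.175],[0.045,-0.385,-0.01,-0.045,-0.155,-0.175],[0.045,-0.385,-0.01,-0.045,-0.155,-0.175],[0.045,-0.385,-0.01,-0.045,-0.155,-0.175],[0.045,-0.385,-0.01,-0.045,-0.155,-0.175],[0.045,-0.385,-0.01,-0.045,-0.155,-0.175],[0.045,-0.385,-0.01,-0.045,-0.155,-0.175],[0.045,-0.385,-0.01,-0.045,-0.155,-0.175],[0.045,-0.385,-0.01,-0.045,-0.155,-0.175],[0.045,-0.385,-0.01,-0.045,-0.155,-0.175],[0.045,-0.385,-0.01,-0.045,-0.155,-0.175],[0.045,-0.385,-0.01,-0.045,-0.155,-0.175],[0.045,-0.385,-0.01,-0.045,-0.155,-0.175]]]' --force 80

```text
clock: 9.48
position: [0.5232, -0.0194, 0.2377]
ee_rot: [0.99, 0.062, -0.123, 0.027]
ft_force: [-0.6, 0.2, -3.2]
grip_width: 0.502
grasp_force: 83.4
```

Run:
```python
from h import *
o=get_obs();print(o["clock"],o["joint_pos"],o["ft_force"],o["grip_width"])
M=cur(); b=[.050,-.001,.038]; a=np.array([-.484,0,-.875])
row(M,held([.5147,.2228,.17],b,a,-66.6),15,1)
```

```text
9.4833 [ 0.2431  0.3241 -0.4187  1.4355  0.1572  1.66   -1.6237] [-0.6177  0.2425 -3.1711] 0.5020074313676361
path [[0.523, -0.019, 0.238], [0.521, 0.043, 0.235], [0.515, 0.105, 0.232], [0.503, 0.166, 0.229]]
15 rows of [0.048, -0.387, -0.011, -0.043, -0.159, -0.174]
```

Emit:
carry_out --commands '[[[0.05,-0.385,-0.01,-0.045,-0.16,-0.175],[0.05,-0.385,-0.01,-0.045,-0.16,-0.175],[0.05,-0.385,-0.01,-0.045,-0.16,-0.175],[0.05,-0.385,-0.01,-0.045,-0.16,-0.175],[0.05,-0.385,-0.01,-0.045,-0.16,-0.175],[0.05,-0.385,-0.01,-0.045,-0.16,-0.175],[0.05,-0.385,-0.01,-0.045,-0.16,-0.175],[0.05,-0.385,-0.01,-0.045,-0.16,-0.175],[0.05,-0.385,-0.01,-0.045,-0.16,-0.175],[0.05,-0.385,-0.01,-0.045,-0.16,-0.175],[0.05,-0.385,-0.01,-0.045,-0.16,-0.175],[0.05,-0.385,-0.01,-0.045,-0.16,-0.175],[0.05,-0.385,-0.01,-0.045,-0.16,-0.175],[0.05,-0.385,-0.01,-0.045,-0.16,-0.175],[0.05,-0.385,-0.01,-0.045,-0.16,-0.175],[0,0,0,0,0,0]]]'

```text
clock: 10.82
position: [0.4911, 0.2134, 0.2252]
ee_rot: [0.947, 0.2, -0.246, 0.052]
ft_force: [-1.0, 0.5, -3.8]
grip_width: 0.503
grasp_force: 83.4
```

Run:
```python
from h import *
o=get_obs();print(o["clock"],o["joint_pos"],o["ft_force"],o["grip_width"])
M=cur();print(M)
f=flask()
for n,im in(("scene",camera("scene")),("top",camera("top"))): cv2.imwrite(f"pics/a_{n}.png",im[:,:,::-1])
im=cv2.imread("pics/a_top.png")[:,:,::-1].copy();m=mask(im,(70,8,110),(100,130,255))
for n in P: print(n,proj(n,(M@[.05,-.001,.038,1])[:3]), proj(n,(M@[.0025,0,-.048,1])[:3]))
im=cv2.imread("pics/a_scene.png")[:,:,::-1].copy();z=mask(im,(70,8,110),(100,130,255)); z[:100]=0;z[:,:330]=0;z[:,420:]=0
rows=np.where(z.any(1))[0]
print([(int(r),int(np.where(z[r])[0][0]),int(np.where(z[r])[0][-1])) for r in rows[::2]])
z=m.copy();z[:,:100]=0;z[:,200:]=0;z[:150]=0;z[260:]=0
rows=np.where(z.any(1))[0]
print([(int(r),int(np.where(z[r])[0][0]),int(np.where(z[r])[0][-1])) for r in rows[::2]])
```

```text
10.8167 [-0.1449  0.6083 -0.5379  1.173   0.1828  1.9315 -1.81  ] [-1.0463  0.4939 -3.8187] 0.502700274184061
[[ 0.7987  0.4042 -0.4458  0.4911]
 [ 0.3532 -0.9147 -0.1966  0.2134]
 [-0.4872 -0.0004 -0.8733  0.2252]
 [ 0.      0.      0.      1.    ]]
scene ball [386.2 187. ] r 17.0 neck px 441 mean [389.9 157.7] (369, 146, 36, 59)
top ball [137.6 201.3] r 6.4 neck px 125 mean [135.2 198. ] (128, 186, 17, 27)
scene [383.1699 186.7075] [388.4268 151.1238]
top [128.702  202.4846] [117.8005 200.918 ]
[(146, 384, 392), (148, 382, 396), (150, 381, 398), (152, 379, 399), (154, 378, 399), (156, 378, 398), (158, 378, 398), (160, 378, 398), (162, 378, 398), (164, 378, 397), (166, 377, 397), (168, 377, 397), (170, 377, 397), (172, 377, 396), (174, 374, 397), (176, 372, 398), (178, 370, 400), (180, 369, 401), (182, 368, 402), (184, 368, 403), (186, 367, 403), (188, 367, 403), (190, 367, 403), (192, 368, 403), (194, 368, 402), (196, 369, 401), (198, 371, 400), (200, 372, 396), (202, 375, 393), (204, 378, 387)]
[(185, 135, 137), (187, 135, 140), (189, 135, 141), (191, 133, 142), (193, 132, 143), (195, 133, 144), (197, 134, 145), (199, 134, 145), (201, 128, 145), (203, 129, 144), (205, 130, 144), (207, 131, 142), (209, 132, 141), (211, 134, 139)]
```

Run:
```python
from h import *
M=cur()
c,e=tri((385.2,187.4),(129.5,199.2)); print(c,e,1000*M[:3,:3].T@(c-M[:3,3]))
for k in(0,.03,.06,.1): print(proj("scene",c+[0,0,k])-proj("scene",c)+[385.2,187.4])
print(proj("scene",c+[-.0087,.0,.1])-proj("scene",c)+[385.2,187.4], proj("scene",c+[0,0.0087,.1])-proj("scene",c)+[385.2,187.4])
for z in(.03,): print("ring",proj("scene",(.5147,.2228,z)),proj("top",(.5147,.2228,z)))
```

```text
[0.5218 0.2259 0.1702] 0.007528025053408555 [55.9356 -4.7365 32.9722]
[385.2 187.4]
[386.8813 176.7872]
[388.6107 165.8702]
[390.9952 150.818 ]
[391.2838 149.0683] [394.8741 151.3176]
ring [375.3852 231.7239] [142.2352 203.5883]
```

Emit:
carry_out --commands '[[[0.12,0,0.255,0,0,0],[0.12,0,0.255,0,0,0],[0.12,0,0.255,0,0,0],[0.12,0,0.255,0,0,0],[0.12,0,0.255,0,0,0],[0.12,0,0.255,0,0,0],[0.12,0,0.255,0,0,0],[0.12,0,0.255,0,0,0],[0,0,0,0,0,0]]]'

```text
clock: 11.77
position: [0.4866, 0.2057, 0.1336]
ee_rot: [0.948, 0.196, -0.246, 0.053]
ft_force: [-0.3, -0.2, -4.5]
grip_width: 0.501
grasp_force: 83.3
```

Run:
```python
from h import *
o=get_obs();print(o["clock"],o["joint_pos"],o["ft_force"],o["grip_width"])
M=cur();print(M)
for n,im in(("scene",camera("scene")),("top",camera("top"))): cv2.imwrite(f"pics/b_{n}.png",im[:,:,::-1])
im=cv2.imread("pics/b_scene.png")[:,:,::-1].copy();z=mask(im,(70,8,110),(100,130,255)); z[:150]=0;z[:,330:][:,90:]=0;z[:,:330]=0
rows=np.where(z.any(1))[0]
print([(int(r),int(np.where(z[r])[0][0]),int(np.where(z[r])[0][-1])) for r in rows[::2]])
print("expected seated ball",proj("scene",(.5147,.2228,.06))+[1.4,0])
A=cv2.resize(im[130:265,320:450],None,fx=4,fy=4,interpolation=cv2.INTER_CUBIC);B=cv2.resize(cv2.imread("pics/b_top.png")[160:240,90:180,::-1],None,fx=3,fy=3,interpolation=cv2.INTER_CUBIC)
o=np.zeros((540,800,3),np.uint8);o[:A.shape[0],:A.shape[1]]=A;o[:B.shape[0],525:525+B.shape[1]]=B;cv2.imwrite("pics/place.png",o[:,:,::-1])
```

```text
11.7667 [-0.1252  0.6513 -0.5275  1.3066  0.2048  1.7635 -1.8145] [-0.2647 -0.1775 -4.4783] 0.501412249212292
[[ 0.8014  0.3981 -0.4463  0.4866]
 [ 0.3462 -0.9173 -0.1965  0.2057]
 [-0.4877  0.0029 -0.873   0.1336]
 [ 0.      0.      0.      1.    ]]
[(178, 378, 386), (180, 376, 389), (182, 375, 391), (184, 373, 392), (186, 372, 392), (188, 372, 391), (190, 372, 391), (192, 372, 390), (194, 371, 390), (196, 371, 390), (198, 371, 390), (200, 371, 389), (202, 370, 388), (204, 368, 388), (206, 366, 389), (208, 364, 391), (210, 363, 392), (212, 362, 394), (214, 362, 394), (216, 362, 394), (218, 361, 394), (220, 362, 394), (222, 362, 394), (224, 363, 393), (226, 366, 393), (228, 367, 392), (230, 370, 387), (232, 372, 385)]
expected seated ball [378.2461 222.3992]
```

View pics/place.png

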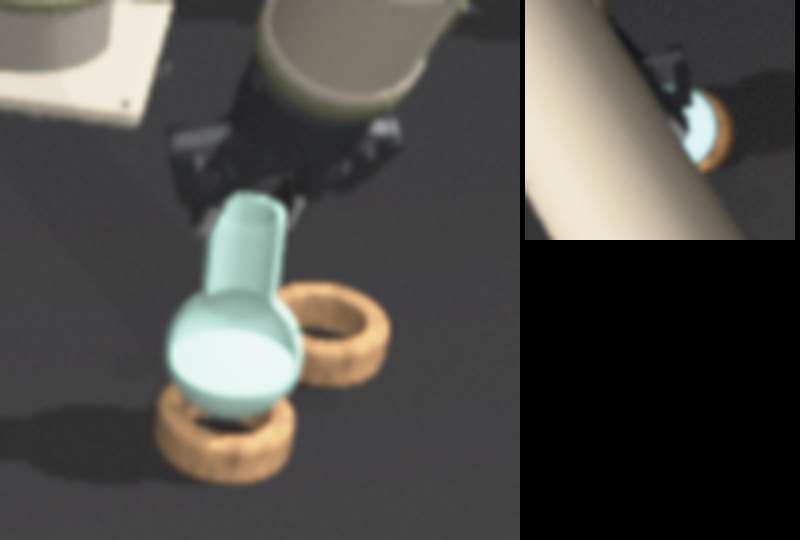

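The flask is upright just above the right ring: ball at scene (378,217), ring centre at about (377,236), mouth at (382,181). Lowering slowly.

Emit:
carry_out --commands '[[[0.025,0,0.045,0,0,0],[0.025,0,0.045,0,0,0],[0.025,0,0.045,0,0,0],[0.025,0,0.045,0,0,0],[0.025,0,0.045,0,0,0],[0.025,0,0.045,0,0,0],[0.025,0,0.045,0,0,0]]]'

```text
clock: 12.45
position: [0.4876, 0.2064, 0.1216]
ee_rot: [0.948, 0.196, -0.245, 0.052]
ft_force: [1.0, 0.1, -4.0]
grip_width: 0.501
grasp_force: 83.4
```

Emit:
carry_out --commands '[[[0.015,0,0.025,0,0,0],[0.015,0,0.025,0,0,0],[0.015,0,0.025,0,0,0],[0.015,0,0.025,0,0,0],[0,0,0,0,0,0]]]'

```text
clock: 12.87
position: [0.4875, 0.2065, 0.1187]
ee_rot: [0.948, 0.196, -0.245, 0.052]
ft_force: [-2.6, -1.3, 8.9]
grip_width: 0.503
grasp_force: 84.7
```

Emit:
carry_out --commands '[[[-0.05,0,0.03,0,0,0],[0,0,0,0,0,0],[0,0,0,0,0,0]]]'

```text
clock: 13.12
position: [0.4856, 0.2058, 0.1177]
ee_rot: [0.948, 0.197, -0.245, 0.052]
ft_force: [-2.2, 0.6, 5.1]
grip_width: 0.501
grasp_force: 84.3
```

Emit:
carry_out --commands '[[[-0.05,0,0.03,0,0,0],[0,0,0,0,0,0],[0,0,0,0,0,0]]]'

```text
clock: 13.37
position: [0.4836, 0.205, 0.1172]
ee_rot: [0.948, 0.197, -0.244, 0.052]
ft_force: [0.3, 2.3, 5.2]
grip_width: 0.498
grasp_force: 84.3
```

Emit:
carry_out --commands '[[[0,0,0,0,0,0],[0,0,0,0,0,0],[0,0,0,0,0,0],[0,0,0,0,0,0],[0,0,0,0,0,0],[0,0,0,0,0,0]]]' --hand -1 --force 40

```text
clock: 13.87
position: [0.4835, 0.2045, 0.1168]
ee_rot: [0.948, 0.196, -0.245, 0.052]
ft_force: [0.1, 0.0, -0.1]
grip_width: 0.999
grasp_force: 0.0
```

```bash
cat >> h.py <<'E'
def sil(n,box,step=3):
    im=camera(n); x,y,w,h=box; m=mask(im,(70,8,110),(100,130,255)); z=np.zeros_like(m); z[y:y+h,x:x+w]=m[y:y+h,x:x+w]
    rows=np.where(z.any(1))[0]; print(n,[(int(r),int(np.where(z[r])[0][0]),int(np.where(z[r])[0][-1])) for r in rows[::step]]); return im
E
python3 - <<'E'
from h import *
o=get_obs();print(o["ft_force"],o["grip_width"],o["joint_pos"])
im=sil("scene",(330,150,90,100),2)
M=cur(); M2=M.copy(); M2[:3,3]-=M[:3,2]*.14
row(M,M2,8); print(M2[:3,3])
E
```

```text
[ 0.1171  0.     -0.0708] 0.9992709050412402 [-0.1211  0.656  -0.527   1.3359  0.2086  1.728  -1.8166]
scene [(183, 376, 385), (185, 373, 389), (187, 372, 391), (189, 372, 392), (191, 373, 392), (193, 373, 391), (195, 372, 391), (197, 372, 391), (199, 372, 391), (201, 372, 389), (203, 371, 388), (205, 371, 388), (207, 370, 387), (209, 368, 387), (211, 365, 388), (213, 364, 390), (215, 363, 392), (217, 362, 393), (219, 362, 394), (221, 361, 394), (223, 361, 394), (225, 362, 394), (227, 363, 394), (229, 364, 394), (231, 365, 392), (233, 367, 389), (235, 369, 386), (237, 373, 382)]
8 rows of [0.0, 0.0, -0.438, 0.0, 0.0, -0.0]
[0.5456 0.2319 0.2393]
```

The flask stands released in the ring, ball at scene (378,222) as expected. Retreating along the tool axis.

Emit:
carry_out --commands '[[[0,0,-0.44,0,0,0],[0,0,-0.44,0,0,0],[0,0,-0.44,0,0,0],[0,0,-0.44,0,0,0],[0,0,-0.44,0,0,0],[0,0,-0.44,0,0,0],[0,0,-0.44,0,0,0],[0,0,-0.44,0,0,0]]]'

```text
clock: 14.58
position: [0.5462, 0.232, 0.2408]
ee_rot: [0.948, 0.196, -0.245, 0.052]
ft_force: [0.6, 0.1, -0.4]
grip_width: 1.0
grasp_force: 0.0
```

Run:
```python
from h import *
o=get_obs();print(o["clock"],o["ft_force"],o["joint_pos"])
M=cur();print(M[:3,3])
na=np.array([.5541,.0255,.022])
# board long axis azimuth
nb=np.array([.5145,-.0274,.022]); v=na-nb; az=np.degrees(np.arctan2(v[1],v[0])); print("board az",az)
for y in(az-90,az+90,az-180,az): print(y)
M1=T([.5345,0,.20],rot(0,0,az-90)); row(M,M1,18,1)
```

```text
14.5833 [ 0.6319  0.111  -0.4326] [-0.221   0.7344 -0.4895  0.9284  0.2163  2.038  -1.793 ]
[0.5462 0.232  0.2408]
board az 53.18212635273401
-36.81787364726599
143.182126352734
-126.817873647266
53.18212635273401
path [[0.546, 0.232, 0.241], [0.532, 0.181, 0.239], [0.524, 0.128, 0.233], [0.523, 0.076, 0.222], [0.529, 0.025, 0.208]]
18 rows of [-0.192, 0.251, 0.107, -0.068, 0.263, -0.27]
```

Emit:
carry_out --commands '[[[-0.19,0.25,0.105,-0.07,0.265,-0.27],[-0.19,0.25,0.105,-0.07,0.265,-0.27],[-0.19,0.25,0.105,-0.07,0.265,-0.27],[-0.19,0.25,0.105,-0.07,0.265,-0.27],[-0.19,0.25,0.105,-0.07,0.265,-0.27],[-0.19,0.25,0.105,-0.07,0.265,-0.27],[-0.19,0.25,0.105,-0.07,0.265,-0.27],[-0.19,0.25,0.105,-0.07,0.265,-0.27],[-0.19,0.25,0.105,-0.07,0.265,-0.27],[-0.19,0.25,0.105,-0.07,0.265,-0.27],[-0.19,0.25,0.105,-0.07,0.265,-0.27],[-0.19,0.25,0.105,-0.07,0.265,-0.27],[-0.19,0.25,0.105,-0.07,0.265,-0.27],[-0.19,0.25,0.105,-0.07,0.265,-0.27],[-0.19,0.25,0.105,-0.07,0.265,-0.27],[-0.19,0.25,0.105,-0.07,0.265,-0.27],[-0.19,0.25,0.105,-0.07,0.265,-0.27],[-0.19,0.25,0.105,-0.07,0.265,-0.27]]]' --hand -0.1

```text
clock: 16.08
position: [0.5356, 0.0011, 0.2001]
ee_rot: [0.894, 0.449, 0.003, 0.001]
ft_force: [0.7, 0.1, 0.3]
grip_width: 0.552
grasp_force: 0.0
```

Run:
```python
from h import *
o=get_obs();print(o["clock"],o["grip_width"],o["joint_pos"])
M=cur();print(M)
sil("scene",(330,150,90,100),3); im=sil("top",(100,160,80,80),2)
cv2.imwrite("pics/c_top.png",im[:,:,::-1]);s=camera("scene");cv2.imwrite("pics/c_scene.png",s[:,:,::-1])
for n in P: print(n,proj(n,M[:3,3]),proj(n,M[:3,3]+[0,0,.035]))
A=cv2.resize(s[90:250,230:420],None,fx=2.6,fy=2.6,interpolation=cv2.INTER_CUBIC);B=cv2.resize(im[140:250,100:260],None,fx=1.9,fy=1.9,interpolation=cv2.INTER_CUBIC)
o=np.zeros((420,800,3),np.uint8);o[:A.shape[0],:A.shape[1]]=A;o[:B.shape[0],496:496+B.shape[1]]=B;cv2.imwrite("pics/stand.png",o[:,:,::-1])
```

```text
16.0833 0.5523938228259527 [ 0.3979  0.1689 -0.5379  1.6787  0.0895  1.3116 -0.7959]
[[ 0.597   0.8022  0.0069  0.5356]
 [ 0.8022 -0.597   0.0006  0.0011]
 [ 0.0046  0.0051 -1.      0.2001]
 [ 0.      0.      0.      1.    ]]
scene [(183, 376, 385), (186, 373, 391), (189, 372, 392), (192, 373, 392), (195, 372, 391), (198, 372, 391), (201, 372, 389), (204, 371, 388), (207, 370, 387), (210, 366, 387), (213, 364, 390), (216, 362, 392), (219, 362, 394), (222, 361, 394), (225, 361, 394), (228, 363, 394), (231, 365, 393), (234, 368, 388), (237, 373, 382)]
top [(189, 137, 144), (191, 131, 147), (193, 129, 149), (195, 127, 151), (197, 126, 153), (199, 124, 153), (201, 123, 154), (203, 123, 154), (205, 123, 154), (207, 123, 153), (209, 124, 153), (211, 125, 151), (213, 128, 150), (215, 131, 147), (217, 134, 141)]
scene [291.6418 166.7287] [292.0788 154.2491]
top [212.4677 195.7768] [211.1896 195.1375]
```

View pics/stand.png

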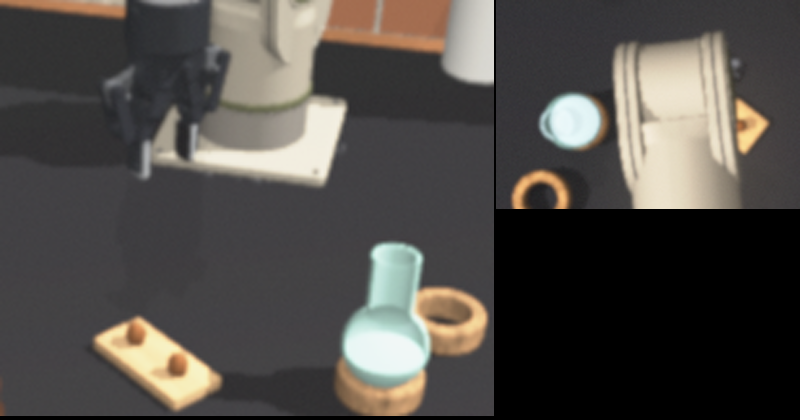

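This is my tenth and last picture. The flask stands upright in the right ring (scene ball (378,222)), with both nutmegs on the board at scene (282,218) and (298,230). The fingertips at (286,158) and (302,151) confirm the tips are about 34 mm behind the reported TCP. From here I check by numbers only.

Run:
```python
from h import *
b=np.array([.5147,.2225,.06])
print("top exp ball",proj("top",b),"rim",proj("top",b+[0,0,.1]),"per 5deg x",proj("top",b+[.0087,0,.1])-proj("top",b+[0,0,.1]),"y",proj("top",b+[0,.0087,.1])-proj("top",b+[0,0,.1]))
c,e=tri((377.8,221.7),(139.8,203)); print("ball",c,e)
r,e=tri((382.2,187.3),(131.6,204)); print("rim",r,e)   # rough
print("scene vertical",proj("scene",c+[0,0,.1])-proj("scene",c))
M=cur()
for y,n in((.0240,.5543),(-.0285,.5148)):
    row(M,T([n,y,.06],rot(0,0,-36.8)),10)
```

```text
top exp ball [139.766  203.2968] rim [130.2648 202.2101] per 5deg x [ 0.1272 -3.2716] y [-3.2772 -0.0823]
ball [0.5152 0.2234 0.0625] 0.0030941849833658105
rim [0.5096 0.2204 0.1623] 0.004324572552840753
scene vertical [  5.1843 -33.0213]
10 rows of [0.075, 0.002, 0.35, 0.004, -0.002, -0.002]
10 rows of [-0.089, 0.002, 0.35, 0.004, -0.002, -0.002]
```

Emit:
carry_out --commands '[[[0.075,0,0.375,0,0,0],[0.075,0,0.375,0,0,0],[0.075,0,0.375,0,0,0],[0.075,0,0.375,0,0,0],[0.075,0,0.375,0,0,0],[0.075,0,0.375,0,0,0],[0.075,0,0.375,0,0,0],[0.075,0,0.375,0,0,0],[0.075,0,0.375,0,0,0],[0.075,0,0.375,0,0,0],[0,0,0,0,0,0]]]'

```text
clock: 17.15
position: [0.5527, 0.0278, 0.0477]
ee_rot: [0.894, 0.449, 0.001, -0.0]
ft_force: [-0.6, -0.7, -0.2]
grip_width: 0.549
grasp_force: 0.0
```

```bash
cat >> h.py <<'E'
def nut(n,box):
    im=camera(n); x,y,w,h=box; m=mask(im,(0,135,40),(14,255,215)); z=np.zeros_like(m); z[y:y+h,x:x+w]=m[y:y+h,x:x+w]
    for c in blobs(z,4):
        k=cv2.moments(c); print("nut",n,cv2.boundingRect(c),round(k["m10"]/k["m00"],1),round(k["m01"]/k["m00"],1))
    return im
E
python3 - <<'E'
from h import *
o=get_obs();print(o["clock"],o["grip_width"],o["joint_pos"],o["ft_force"])
M=cur();print(M)
s=nut("scene",(250,190,80,60));nut("top",(180,160,80,70))
bg=cv2.imread("pics/scene0.png")[:,:,::-1].astype(int)
# bright pad strips, scan along each finger line
for y in(-.03,.03):
  for z in np.arange(-.055,-.02,.005):
    q=proj("scene",M[:3,3]+M[:3,:3]@[0,y,z]); u,v=np.round(q).astype(int); print(y,int(z*1000),(int(u),int(v)),s[v,u-5:u+6].mean(1).astype(int).tolist(),bg[v,u-5:u+6].mean(1).astype(int).tolist())
E
```

```text
17.15 0.5492685267934233 [ 0.3168  0.3623 -0.5281  1.7993  0.2084  1.0346 -0.9298] [-0.5583 -0.6655 -0.1709]
[[ 0.5969  0.8023  0.0008  0.5527]
 [ 0.8023 -0.5969  0.0009  0.0278]
 [ 0.0012  0.0001 -1.      0.0477]
 [ 0.      0.      0.      1.    ]]
nut scene (296, 227, 5, 7) 297.9 230.1
nut scene (280, 215, 5, 7) 281.9 218.1
nut top (225, 203, 7, 6) 227.7 205.6
-0.03 -55 (308, 201) [60, 53, 43, 41, 38, 40, 57, 109, 152, 131, 86] [49, 49, 50, 49, 51, 50, 51, 50, 49, 49, 50]
-0.03 -50 (308, 202) [59, 52, 44, 39, 39, 40, 60, 113, 155, 129, 82] [50, 49, 49, 49, 51, 50, 49, 49, 51, 51, 50]
-0.03 -45 (308, 204) [58, 51, 42, 38, 38, 40, 62, 115, 153, 119, 76] [50, 50, 50, 50, 50, 50, 51, 50, 50, 50, 50]
-0.03 -40 (308, 206) [61, 58, 51, 42, 40, 43, 70, 122, 154, 114, 73] [50, 49, 50, 49, 50, 49, 49, 50, 50, 50, 50]
-0.03 -35 (308, 207) [61, 60, 56, 52, 46, 46, 67, 116, 145, 106, 70] [48, 50, 50, 49, 50, 50, 50, 49, 50, 50, 50]
-0.03 -30 (308, 209) [62, 63, 62, 61, 61, 58, 59, 66, 74, 68, 64] [51, 50, 49, 50, 49, 49, 47, 49, 48, 50, 50]
-0.03 -25 (308, 210) [61, 62, 62, 62, 61, 62, 60, 62, 
[... 434 characters left out ...]
 47, 57, 82, 128, 158, 142] [97, 71, 61, 58, 54, 52, 52, 53, 51, 50, 49]
0.03 -40 (290, 214) [190, 169, 126, 84, 64, 63, 75, 99, 136, 157, 138] [195, 175, 135, 93, 70, 66, 65, 65, 62, 61, 62]
0.03 -35 (290, 215) [194, 200, 179, 132, 91, 74, 86, 110, 133, 147, 120] [199, 206, 192, 146, 100, 75, 68, 67, 66, 66, 67]
0.03 -30 (290, 217) [154, 186, 207, 206, 189, 160, 124, 96, 84, 77, 68] [163, 200, 217, 217, 204, 175, 135, 98, 74, 68, 67]
0.03 -25 (290, 219) [149, 192, 211, 213, 213, 211, 205, 189, 155, 107, 76] [160, 205, 221, 224, 224, 222, 217, 204, 171, 119, 84]
0.03 -20 (290, 220) [161, 204, 215, 216, 215, 215, 214, 210, 196, 163, 124] [173, 214, 224, 225, 226, 225, 224, 221, 209, 178, 137]
```

Emit:
carry_out --commands '[[[-0.007,0.011,0.15,0,0,0],[-0.007,0.011,0.15,0,0,0],[-0.007,0.011,0.15,0,0,0],[-0.007,0.011,0.15,0,0,0],[-0.007,0.011,0.15,0,0,0],[-0.007,0.011,0.15,0,0,0],[-0.007,0.011,0.15,0,0,0],[-0.007,0.011,0.15,0,0,0],[-0.007,0.011,0.15,0,0,0],[0,0,0,0,0,0]]]'

```text
clock: 18.08
position: [0.5555, 0.0211, -0.0053]
ee_rot: [0.894, 0.448, 0.002, 0.001]
ft_force: [-0.6, -0.9, -0.1]
grip_width: 0.55
grasp_force: 0.0
```

Emit:
carry_out --commands '[[[0.01,-0.015,0.05,0,0,0],[0.01,-0.015,0.05,0,0,0],[0.01,-0.015,0.05,0,0,0],[0,-0.015,0.05,0,0,0],[0,0,0.05,0,0,0],[0,0,0,0,0,0]]]'

```text
clock: 18.58
position: [0.5549, 0.0238, -0.0142]
ee_rot: [0.894, 0.448, 0.002, 0.001]
ft_force: [-0.6, -0.2, -0.7]
grip_width: 0.551
grasp_force: 0.0
```

Run:
```python
from h import *
o=get_obs();print(o["ft_force"],o["grip_width"])
M=cur();print(M[:3,3])
s=nut("scene",(250,190,80,60))
for y in(-.03,.03):
  for z in np.arange(-.05,-.02,.005):
    q=proj("scene",M[:3,3]+M[:3,:3]@[0,y,z]); u,v=np.round(q).astype(int); print(y,int(z*1000),(int(u),int(v)),s[v,u-5:u+6].mean(1).astype(int).tolist())
```

```text
[-0.5646 -0.2064 -0.653 ] 0.5506570303351157
[ 0.5549  0.0238 -0.0142]
nut scene (295, 227, 7, 7) 297.8 230.0
-0.03 -50 (305, 222) [66, 58, 45, 39, 41, 40, 51, 98, 138, 128, 87]
-0.03 -45 (305, 223) [93, 65, 48, 40, 40, 41, 54, 99, 138, 121, 81]
-0.03 -40 (305, 225) [175, 155, 121, 81, 51, 44, 59, 112, 152, 119, 77]
-0.03 -35 (305, 226) [175, 183, 180, 145, 98, 59, 62, 109, 145, 110, 73]
-0.03 -30 (305, 228) [149, 164, 197, 213, 205, 175, 131, 101, 89, 74, 67]
-0.03 -25 (305, 229) [137, 147, 177, 208, 217, 213, 196, 158, 114, 80, 68]
0.03 -50 (288, 230) [152, 138, 97, 59, 48, 52, 65, 100, 147, 163, 131]
0.03 -45 (288, 232) [179, 186, 177, 134, 82, 57, 65, 103, 150, 165, 136]
0.03 -40 (288, 233) [171, 188, 195, 178, 132, 92, 80, 108, 152, 167, 146]
0.03 -35 (287, 235) [106, 119, 133, 156, 182, 195, 190, 177, 167, 172, 179]
0.03 -30 (287, 236) [84, 103, 116, 132, 154, 176, 191, 198, 200, 203, 205]
0.03 -25 (287, 238) [52, 61, 77, 98, 116, 126, 139, 166, 193, 212, 219]
```

Emit:
carry_out --commands '[[[0,0,0,0,0,0],[0,0,0,0,0,0],[0,0,0,0,0,0],[0,0,0,0,0,0],[0,0,0,0,0,0],[0,0,0,0,0,0]]]' --hand 1 --force 25

```text
clock: 19.13
position: [0.5551, 0.0241, -0.0137]
ee_rot: [0.894, 0.448, 0.002, 0.001]
ft_force: [-1.2, 1.6, 2.7]
grip_width: 0.241
grasp_force: 24.5
```

Emit:
carry_out --commands '[[[0,0,-0.2,0,0,0],[0,0,-0.4,0,0,0],[0,0,-0.5,0,0,0],[0,0,-0.5,0,0,0],[0,0,-0.5,0,0,0],[0,0,-0.5,0,0,0],[0,0,-0.5,0,0,0],[0,0,-0.5,0,0,0],[0,0,-0.5,0,0,0],[0,0,-0.5,0,0,0],[0,0,-0.5,0,0,0],[0,0,0,0,0,0]]]'

```text
clock: 20.13
position: [0.5559, 0.0238, 0.1948]
ee_rot: [0.894, 0.448, 0.005, 0.003]
ft_force: [0.4, 0.2, 1.2]
grip_width: 0.238
grasp_force: 24.5
```

Run:
```python
from h import *
o=get_obs();print(o["clock"],o["ft_force"],o["grip_width"],o["joint_pos"])
M=cur();print(M)
s=nut("scene",(230,110,120,140)); t=nut("top",(150,150,100,90))
print(proj("scene",M[:3,3]+[0,0,.03]))
# flask: rim & ball in top/scene, unoccluded
sil("top",(100,160,80,80),1)
g=cv2.cvtColor(t,cv2.COLOR_RGB2GRAY)
np.save("pics/t.npy",t)
for v in range(190,220,3): print(v,g[v,118:160].tolist())
row(M,T([.513,.2215,.19],rot(0,0,-36.8)),12,1)
```

```text
20.1333 [0.4312 0.1849 1.1674] 0.23841425102531344 [ 0.3542  0.2188 -0.5506  1.6383  0.1202  1.3065 -0.8574]
[[ 0.5983  0.8012  0.0115  0.5559]
 [ 0.8012 -0.5984 -0.      0.0238]
 [ 0.0069  0.0092 -0.9999  0.1948]
 [ 0.      0.      0.      1.    ]]
nut scene (280, 215, 5, 7) 281.8 218.3
nut scene (301, 156, 5, 10) 303.0 160.3
nut top (225, 203, 6, 6) 227.8 205.6
[299.2533 163.2996]
top [(189, 137, 144), (190, 133, 146), (191, 131, 147), (192, 130, 148), (193, 129, 149), (194, 128, 149), (195, 127, 150), (196, 127, 150), (197, 126, 150), (198, 125, 150), (199, 125, 150), (200, 124, 150), (201, 123, 151), (202, 123, 151), (203, 123, 151), (204, 123, 151), (205, 123, 151), (206, 123, 151), (207, 123, 152), (208, 123, 152), (209, 124, 152), (210, 124, 152), (211, 125, 151), (212, 126, 151), (213, 128, 150), (214, 129, 149), (215, 131, 147), (216, 132, 144), (217, 134, 141), (218, 139, 139)]
190 [54, 52, 52, 53, 56, 53, 55, 56, 54, 55, 56, 56, 60, 71, 87, 106, 122, 137, 152, 166, 180, 189, 191, 191, 189, 180, 168, 150, 132, 114, 110, 146, 199, 221, 222, 213, 182, 169, 197, 218, 222, 213]
[... 1306 characters left out ...]
, 188, 207, 225, 236, 239, 240, 242, 242, 241, 240, 239, 240, 242, 242, 242, 241, 240, 239, 238, 235, 225, 205, 187, 207, 222, 228, 224, 210, 182, 190]
214 [52, 54, 55, 54, 55, 55, 56, 57, 59, 69, 85, 113, 134, 157, 178, 198, 215, 228, 236, 240, 241, 242, 242, 242, 241, 239, 237, 234, 229, 217, 191, 162, 136, 118, 117, 151, 199, 222, 224, 218, 191, 171]
217 [55, 56, 56, 54, 56, 57, 57, 56, 55, 54, 54, 56, 58, 64, 77, 97, 113, 124, 137, 146, 151, 154, 158, 161, 160, 158, 154, 144, 131, 121, 104, 88, 73, 68, 65, 88, 145, 198, 220, 222, 211, 183]
path [[0.556, 0.024, 0.195], [0.542, 0.09, 0.193], [0.527, 0.156, 0.192], [0.513, 0.221, 0.19]]
12 rows of [0.276, -0.318, 0.01, 0.007, -0.005, 0.001]
```

Run:
```python
from h import *
M=cur()
n=plane("scene",(303,160.5),M[2,3]+.0367); print("nut scene",n, n-M[:3,3])
print("rim scene",plane("scene",(382,187.5),.16),"rim top",plane("top",(130.8,204.5),.16))
for tgt in ([.5095,.2205],): pass
```

```text
nut scene [0.5437 0.0302 0.2268] [-0.0102  0.0067  0.0367]
rim scene [0.5058 0.222  0.16  ] rim top [0.5087 0.2208 0.16  ]
```

Run:
```python
from h import *
M=cur(); print(M[:3,3]); row(M,T([.511,.219,.19],rot(0,0,-36.8)),14,1)
```

```text
[0.5539 0.0235 0.1901]
path [[0.554, 0.023, 0.19], [0.542, 0.079, 0.19], [0.529, 0.135, 0.19], [0.517, 0.191, 0.19]]
14 rows of [0.234, -0.27, -0.0, 0.003, -0.002, 0.001]
```

Emit:
carry_out --commands '[[[0.235,-0.27,0,0,0,0],[0.235,-0.27,0,0,0,0],[0.235,-0.27,0,0,0,0],[0.235,-0.27,0,0,0,0],[0.235,-0.27,0,0,0,0],[0.235,-0.27,0,0,0,0],[0.235,-0.27,0,0,0,0],[0.235,-0.27,0,0,0,0],[0.235,-0.27,0,0,0,0],[0.235,-0.27,0,0,0,0],[0.235,-0.27,0,0,0,0],[0.235,-0.27,0,0,0,0],[0.235,-0.27,0,0,0,0],[0.235,-0.27,0,0,0,0],[0,0,0,0,0,0],[0,0,0,0,0,0]]]'

```text
clock: 21.62
position: [0.511, 0.2197, 0.1891]
ee_rot: [0.894, 0.449, 0.002, 0.001]
ft_force: [-0.5, -1.7, 0.1]
grip_width: 0.24
grasp_force: 24.5
```

Run:
```python
from h import *
o=get_obs();print(o["clock"],o["ft_force"],o["grip_width"])
M=cur();print(M[:3,3])
s=camera("scene"); m=mask(s,(0,120,30),(16,255,215)); z=m[130:190,350:420]
for c in blobs(z,3): print(cv2.boundingRect(c),cv2.contourArea(c),c.reshape(-1,2).mean(0)+[350,130])
h=cv2.cvtColor(s,cv2.COLOR_RGB2HSV)
for v in range(148,192,3): print(v,[tuple(int(a) for a in h[v,u]) for u in range(368,398,3)])
for k in(.03,.037,.044): print(proj("scene",M[:3,3]+[0,0,k]))
```

```text
21.6167 [-0.4791 -1.6917  0.0506] 0.2399396918173719
[0.511  0.2197 0.1891]
(37, 30, 4, 11) 18.0 [388.6 165. ]
148 [(135, 8, 68), (120, 10, 51), (113, 22, 46), (110, 29, 53), (115, 24, 65), (120, 12, 66), (113, 20, 51), (113, 19, 53), (113, 20, 50), (110, 14, 53)]
151 [(140, 11, 67), (130, 12, 64), (114, 26, 49), (105, 21, 48), (110, 24, 65), (115, 26, 60), (115, 25, 61), (120, 15, 52), (110, 15, 52), (105, 10, 98)]
154 [(130, 11, 68), (140, 11, 69), (130, 12, 65), (120, 14, 55), (114, 22, 59), (108, 23, 56), (114, 19, 68), (135, 11, 47), (0, 0, 44), (100, 5, 158)]
157 [(130, 11, 68), (130, 11, 69), (140, 11, 68), (120, 12, 65), (113, 20, 50), (108, 23, 55), (105, 3, 148), (135, 10, 50), (90, 5, 54), (110, 6, 137)]
160 [(140, 11, 67), (130, 11, 69), (140, 11, 68), (110, 13, 60), (108, 26, 50), (113, 15, 70), (150, 2, 161), (12, 125, 106), (120, 4, 69), (110, 7, 113)]
163 [(130, 11, 68), (135, 8, 67), (130, 11, 69), (113, 18, 57), (120, 20, 52), (110, 8, 92), (9, 11, 170), (12, 151, 202), (0, 3, 96), (130, 8, 95)]
166 [(140, 11, 67), (135, 8, 68), (140, 11, 68), (120, 7, 71), (120, 12
[... 663 characters left out ...]
 (140, 11, 68), (140, 11, 68)]
181 [(140, 12, 64), (140, 12, 63), (143, 16, 65), (140, 12, 64), (150, 11, 68), (143, 15, 69), (140, 11, 68), (150, 11, 69), (150, 8, 68), (150, 8, 68)]
184 [(150, 8, 63), (140, 12, 64), (82, 36, 133), (83, 39, 224), (82, 43, 217), (80, 45, 209), (81, 35, 152), (84, 14, 90), (140, 11, 68), (150, 8, 68)]
187 [(150, 8, 65), (100, 10, 74), (83, 24, 242), (82, 33, 233), (81, 44, 216), (81, 43, 197), (81, 44, 185), (80, 44, 207), (80, 28, 108), (150, 4, 68)]
190 [(150, 8, 65), (105, 8, 68), (81, 44, 216), (83, 30, 235), (81, 44, 214), (81, 44, 196), (80, 44, 179), (81, 45, 187), (80, 39, 155), (120, 4, 68)]
[384.0944 167.5739]
[384.4898 165.0217]
[384.8878 162.4526]
```

Emit:
carry_out --commands '[[[-0.07,0.05,0.2,0,0,0],[0,0,0.25,0,0,0],[0,0,0.25,0,0,0],[0,0,0.25,0,0,0],[0,0,0,0,0,0],[0,0,0,0,0,0]]]'

```text
clock: 22.17
position: [0.5113, 0.2159, 0.151]
ee_rot: [0.894, 0.448, 0.002, 0.001]
ft_force: [0.2, 0.2, 0.5]
grip_width: 0.237
grasp_force: 24.5
```

Run:
```python
from h import *
o=get_obs();print(o["clock"],o["ft_force"],o["grip_width"])
M=cur();print(M[:3,3])
s=camera("scene"); h=cv2.cvtColor(s,cv2.COLOR_RGB2HSV)
for v in range(166,196,2): print(v,["%d/%d/%d"%tuple(int(a) for a in h[v,u]) for u in range(370,398,2)])
sil("scene",(330,150,90,100),5)
```

```text
22.1667 [0.2016 0.1968 0.4808] 0.23727733245391938
[0.5113 0.2159 0.151 ]
166 ['120/10/50', '113/21/48', '110/31/50', '115/24/63', '110/24/63', '114/24/53', '114/21/61', '110/26/60', '0/0/43', '120/10/50', '110/7/117', '110/8/98', '130/11/67', '135/8/67']
168 ['130/12/66', '130/13/58', '113/21/49', '115/26/59', '115/25/62', '105/20/52', '114/20/64', '108/22/58', '0/0/41', '90/6/44', '105/4/123', '120/5/111', '130/11/68', '120/8/67']
170 ['135/8/67', '130/11/67', '135/9/56', '113/20/50', '113/20/51', '105/17/59', '105/8/124', '105/5/97', '45/12/43', '90/5/49', '105/4/129', '110/8/101', '140/11/67', '135/15/67']
172 ['135/15/67', '140/12/66', '120/14/55', '108/25/51', '113/20/50', '110/10/80', '110/5/160', '150/3/100', '0/0/41', '120/4/57', '105/4/138', '135/6/84', '130/11/68', '120/8/67']
174 ['130/12/66', '140/11/67', '120/14/53', '113/21/48', '113/20/51', '110/8/95', '0/2/166', '11/108/168', '11/115/84', '0/0/67', '100/5/153', '120/7/72', '130/11/68', '130/11/67']
176 ['120/8/63', '130/12/64', '110/15/50', '120/16/47', '114/20/63', '105/5/109', '9/10/172', '12/136/201', '12/148/164'
[... 1210 characters left out ...]
3/29/236', '84/37/227', '81/45/213', '80/45/198', '81/45/189', '80/44/178', '81/45/165', '82/41/224', '80/40/153', '120/4/68', '120/4/67']
192 ['150/4/63', '83/31/100', '81/45/210', '83/35/230', '83/38/226', '82/44/216', '81/46/209', '81/44/201', '80/45/192', '81/46/179', '80/44/213', '82/33/115', '150/8/68', '150/8/68']
194 ['135/8/65', '82/35/110', '82/42/219', '83/36/228', '83/42/221', '81/45/210', '81/45/203', '81/47/197', '82/45/187', '81/44/174', '81/43/213', '81/26/100', '120/4/68', '150/8/68']
scene [(183, 376, 380), (188, 372, 392), (193, 373, 391), (198, 372, 391), (203, 371, 388), (208, 369, 387), (213, 364, 390), (218, 362, 393), (223, 361, 394), (228, 363, 394), (233, 367, 389)]
```

Emit:
carry_out --commands '[[[-0.04,0.03,0.05,0,0,0],[0,0,0.1,0,0,0],[0,0,0.1,0,0,0],[0,0,0.1,0,0,0],[0,0,0.05,0,0,0],[0,0,0,0,0,0]]]'

```text
clock: 22.77
position: [0.5115, 0.2141, 0.1353]
ee_rot: [0.894, 0.448, 0.002, 0.001]
ft_force: [0.5, -0.4, 0.1]
grip_width: 0.237
grasp_force: 24.5
```

Run:
```python
from h import *
o=get_obs();print(o["clock"],o["ft_force"],o["grip_width"])
M=cur();print(M[:3,3])
s=camera("scene"); h=cv2.cvtColor(s,cv2.COLOR_RGB2HSV)
for v in range(174,196,2): print(v,["%d/%d/%d"%tuple(int(a) for a in h[v,u]) for u in range(370,398,2)])
sil("scene",(330,150,90,100),5)
```

```text
22.7667 [ 0.4672 -0.3705  0.1184] 0.23740943788946922
[0.5115 0.2141 0.1353]
174 ['130/12/62', '120/10/51', '115/27/57', '110/25/62', '110/28/54', '110/24/65', '120/11/70', '150/6/43', '120/6/44', '105/5/112', '110/6/122', '128/15/68', '135/8/67', '140/11/67']
176 ['140/12/64', '120/13/61', '114/26/50', '114/24/53', '105/19/55', '105/9/115', '110/7/116', '120/6/44', '150/5/47', '120/2/124', '110/7/110', '130/11/67', '143/15/67', '130/12/66']
178 ['135/8/64', '120/9/57', '113/21/48', '128/21/48', '105/15/69', '105/3/147', '0/2/110', '10/17/45', '0/0/52', '105/4/138', '120/8/96', '130/11/68', '140/11/67', '130/11/67']
180 ['135/8/63', '110/14/55', '105/22/47', '114/24/53', '120/9/84', '0/0/154', '10/94/165', '12/136/126', '120/4/61', '105/3/149', '150/6/80', '140/11/68', '140/11/68', '140/11/67']
182 ['150/12/62', '110/15/52', '105/22/47', '113/19/53', '100/8/96', '165/3/161', '11/125/184', '12/150/184', '13/36/85', '100/5/152', '150/7/72', '140/11/68', '150/8/66', '143/15/67']
184 ['158/16/63', '135/9/56', '105/19/54', '114/23/55', '110/7/107', '10/5/163', '12/139/167', '12/147/173', 
[... 483 characters left out ...]
3/30/236', '83/38/222', '76/36/183', '76/37/180', '81/43/188', '81/43/176', '80/44/164', '82/41/223', '80/40/153', '135/8/68', '135/8/67']
192 ['150/4/63', '81/33/100', '81/45/210', '83/36/229', '83/39/225', '82/44/216', '80/45/208', '80/45/202', '80/45/191', '80/44/178', '80/44/214', '81/29/114', '150/4/67', '165/8/67']
194 ['120/4/65', '82/35/109', '82/42/218', '83/37/228', '83/41/220', '80/45/210', '81/45/203', '81/46/196', '80/46/188', '80/44/174', '81/43/212', '81/26/100', '150/4/67', '150/4/66']
scene [(184, 387, 388), (189, 372, 392), (194, 373, 391), (199, 372, 391), (204, 371, 388), (209, 367, 387), (214, 363, 391), (219, 362, 394), (224, 361, 394), (229, 364, 394), (234, 368, 388)]
```

The nutmeg's lower end is centred in the mouth at scene (381.5,189), against a mouth axis of (382,189). Releasing.

Emit:
carry_out --commands '[[[0,0,0,0,0,0],[0,0,0,0,0,0],[0,0,0,0,0,0],[0,0,0,0,0,0],[0,0,0,0,0,0]]]' --hand -0.1

```text
clock: 23.28
position: [0.5118, 0.2142, 0.136]
ee_rot: [0.894, 0.448, 0.002, 0.001]
ft_force: [-0.6, -0.5, -1.1]
grip_width: 0.555
grasp_force: 0.0
```

Emit:
carry_out --commands '[[[0,0,-0.4,0,0,0],[0,0,-0.4,0,0,0],[0,0,-0.4,0,0,0],[0,0,0,0,0,0]]]'

```text
clock: 23.62
position: [0.5129, 0.215, 0.1871]
ee_rot: [0.894, 0.448, 0.005, 0.001]
ft_force: [0.1, -0.3, -0.1]
grip_width: 0.547
grasp_force: 0.0
```

Run:
```python
from h import *
o=get_obs();print(o["clock"],o["ft_force"],o["grip_width"],o["joint_pos"])
M=cur();print(M[:3,3])
s=camera("scene"); m=mask(s,(0,70,30),(16,255,215)); z=m[150:260,330:430]
for c in blobs(z,3): print(cv2.boundingRect(c),cv2.contourArea(c),c.reshape(-1,2).mean(0)+[330,150])
h=cv2.cvtColor(s,cv2.COLOR_RGB2HSV); b=cv2.cvtColor(cv2.imread("pics/c_scene.png"),cv2.COLOR_BGR2HSV).astype(int)
d=np.abs(s.astype(int)-cv2.imread("pics/c_scene.png")[:,:,::-1].astype(int)).sum(2)[195:250,355:400]
ys,xs=np.where(d>40); print(len(ys),ys.mean()+195 if len(ys) else 0,xs.mean()+355 if len(xs) else 0)
print([h[v,u].tolist() for v,u in zip(ys[:8]+195,xs[:8]+355)])
sil("scene",(330,150,90,100),5)
row(M,T([.515,-.0285,.15],rot(0,0,-36.8)),16,1)
```

```text
23.6167 [ 0.1032 -0.268  -0.1276] 0.5470331441911509 [ 0.0999  0.2448 -0.6727  1.6429  0.1609  1.3002 -1.2414]
[0.5129 0.215  0.1871]
(29, 78, 35, 23) 321.0 [376.2115 240.9038]
(61, 54, 21, 12) 176.5 [401.234  209.3191]
(61, 50, 27, 27) 140.0 [405.822  211.8475]
25 217.48 373.28
[[80, 42, 145], [81, 25, 236], [80, 26, 236], [82, 27, 235], [81, 21, 242], [81, 22, 242], [81, 28, 237], [81, 35, 226]]
scene [(152, 397, 397), (186, 373, 391), (191, 373, 392), (196, 372, 391), (201, 372, 389), (206, 371, 387), (211, 365, 388), (216, 362, 392), (221, 361, 394), (226, 362, 395), (231, 365, 391), (236, 371, 385)]
path [[0.513, 0.215, 0.187], [0.513, 0.154, 0.178], [0.514, 0.093, 0.168], [0.515, 0.032, 0.159], [0.515, -0.028, 0.15]]
16 rows of [-0.303, 0.23, 0.058, 0.004, -0.004, 0.001]
```

Emit:
carry_out --commands '[[[-0.305,0.23,0.06,0,0,0],[-0.305,0.23,0.06,0,0,0],[-0.305,0.23,0.06,0,0,0],[-0.305,0.23,0.06,0,0,0],[-0.305,0.23,0.06,0,0,0],[-0.305,0.23,0.06,0,0,0],[-0.305,0.23,0.06,0,0,0],[-0.305,0.23,0.06,0,0,0],[-0.305,0.23,0.06,0,0,0],[-0.305,0.23,0.06,0,0,0],[-0.305,0.23,0.06,0,0,0],[-0.305,0.23,0.06,0,0,0],[-0.305,0.23,0.06,0,0,0],[-0.305,0.23,0.06,0,0,0],[-0.305,0.23,0.06,0,0,0],[-0.305,0.23,0.06,0,0,0],[0,0,0,0,0,0]]]'

```text
clock: 25.13
position: [0.5119, -0.0338, 0.1438]
ee_rot: [0.895, 0.446, 0.001, 0.001]
ft_force: [-0.2, -1.0, 0.3]
grip_width: 0.549
grasp_force: 0.0
```

Run:
```python
from h import *
M=cur();print(M)
im=nut("top",(100,80,200,200)); nut("scene",(240,150,180,150))
g=cv2.cvtColor(im,cv2.COLOR_RGB2GRAY); print(mask(im,(70,8,110),(100,130,255))[180:225,110:165].any(0).nonzero()[0][[0,-1]]+110)
h=cv2.cvtColor(im,cv2.COLOR_RGB2HSV); print([h[v,u].tolist() for v in(200,204,208) for u in(127,131,135)])
row(M,T([.515,-.0290,-.004],rot(0,0,-36.8)),12)
```

```text
[[ 0.6016  0.7988  0.0027  0.5119]
 [ 0.7988 -0.6016 -0.0007 -0.0338]
 [ 0.001   0.0025 -1.      0.1438]
 [ 0.      0.      0.      1.    ]]
nut top (250, 108, 15, 24) 256.4 119.2
nut scene (280, 215, 5, 7) 281.8 218.3
[123 154]
[[89, 39, 190], [93, 19, 243], [92, 14, 249], [88, 40, 152], [92, 16, 245], [94, 14, 248], [86, 46, 140], [93, 20, 240], [92, 15, 248]]
12 rows of [0.012, -0.001, 0.308, 0.002, -0.001, -0.003]
```

Emit:
carry_out --commands '[[[0.012,0,0.31,0,0,0],[0.012,0,0.31,0,0,0],[0.012,0,0.31,0,0,0],[0.012,0,0.31,0,0,0],[0.012,0,0.31,0,0,0],[0.012,0,0.31,0,0,0],[0.012,0,0.31,0,0,0],[0.012,0,0.31,0,0,0],[0.012,0,0.3,0,0,0],[0.012,0,0.3,0,0,0],[0.012,0,0.3,0,0,0],[0.012,0,0.25,0,0,0],[0,0,0,0,0,0]]]'

```text
clock: 26.32
position: [0.5158, -0.0254, -0.0019]
ee_rot: [0.894, 0.448, 0.001, 0.0]
ft_force: [-0.2, -0.3, 0.6]
grip_width: 0.548
grasp_force: 0.0
```

Emit:
carry_out --commands '[[[-0.04,0.02,0.05,0,0,0],[-0.045,0.02,0.05,0,0,0],[0,0,0.05,0,0,0],[0,0,0.05,0,0,0],[0,0,0.05,0,0,0],[0,0,0.05,0,0,0],[0,0,0,0,0,0]]]'

```text
clock: 26.9
position: [0.5163, -0.0293, -0.012]
ee_rot: [0.894, 0.448, 0.002, 0.001]
ft_force: [0.2, 0.4, 0.2]
grip_width: 0.552
grasp_force: 0.0
```

Emit:
carry_out --commands '[[[0,0,0,0,0,0],[0,0,0,0,0,0],[0,0,0,0,0,0],[0,0,0,0,0,0],[0,0,0,0,0,0],[0,0,0,0,0,0]]]' --hand 1 --force 25

```text
clock: 27.4
position: [0.5168, -0.029, -0.0114]
ee_rot: [0.894, 0.448, 0.003, 0.001]
ft_force: [-1.1, 2.0, 4.6]
grip_width: 0.234
grasp_force: 24.5
```

Gripped. Lifting to the same height as before.

Emit:
carry_out --commands '[[[0,0,-0.2,0,0,0],[0,0,-0.4,0,0,0],[0,0,-0.5,0,0,0],[0,0,-0.5,0,0,0],[0,0,-0.5,0,0,0],[0,0,-0.5,0,0,0],[0,0,-0.5,0,0,0],[0,0,-0.5,0,0,0],[0,0,-0.5,0,0,0],[0,0,-0.5,0,0,0],[0,0,-0.4,0,0,0],[0,0,0,0,0,0],[0,0,0,0,0,0]]]'

```text
clock: 28.48
position: [0.5158, -0.0296, 0.1892]
ee_rot: [0.894, 0.448, 0.003, 0.002]
ft_force: [0.1, -0.0, 0.1]
grip_width: 0.233
grasp_force: 24.5
```

Run:
```python
from h import *
o=get_obs();print(o["clock"],o["ft_force"],o["grip_width"])
M=cur();print(M[:3,3])
nut("scene",(220,120,130,130))
row(M,T([.5115,.2145,.188],rot(0,0,-36.8)),16,1)
```

```text
28.4833 [ 0.0818 -0.0476  0.1474] 0.23318597730011073
[ 0.5158 -0.0296  0.1892]
nut scene (283, 148, 5, 10) 285.0 152.3
path [[0.516, -0.03, 0.189], [0.515, 0.031, 0.189], [0.514, 0.092, 0.189], [0.513, 0.153, 0.188], [0.511, 0.215, 0.188]]
16 rows of [0.301, -0.234, 0.002, 0.003, -0.002, 0.0]
```

Emit:
carry_out --commands '[[[0.3,-0.235,0,0,0,0],[0.3,-0.235,0,0,0,0],[0.3,-0.235,0,0,0,0],[0.3,-0.235,0,0,0,0],[0.3,-0.235,0,0,0,0],[0.3,-0.235,0,0,0,0],[0.3,-0.235,0,0,0,0],[0.3,-0.235,0,0,0,0],[0.3,-0.235,0,0,0,0],[0.3,-0.235,0,0,0,0],[0.3,-0.235,0,0,0,0],[0.3,-0.235,0,0,0,0],[0.3,-0.235,0,0,0,0],[0.3,-0.235,0,0,0,0],[0.3,-0.235,0,0,0,0],[0.3,-0.235,0,0,0,0],[0,0,0,0,0,0],[0,0,0,0,0,0]]]'

```text
clock: 30.03
position: [0.509, 0.2147, 0.1873]
ee_rot: [0.894, 0.449, 0.001, 0.001]
ft_force: [0.0, -0.7, -0.1]
grip_width: 0.232
grasp_force: 24.5
```

Run:
```python
from h import *
M=cur();print(M[:3,3],get_obs()["grip_width"])
row(M,T([.5115,.2143,.151],rot(0,0,-36.8)),4)
```

```text
[0.509  0.2147 0.1873] 0.23201213699254822
4 rows of [0.007, 0.014, 0.227, 0.007, -0.005, 0.006]
```

Emit:
carry_out --commands '[[[0.007,0.014,0.23,0,0,0],[0.007,0.014,0.23,0,0,0],[0.007,0.014,0.23,0,0,0],[0.007,0.014,0.23,0,0,0],[0,0,0,0,0,0],[0,0,0,0,0,0]]]'

```text
clock: 30.53
position: [0.5121, 0.2136, 0.1507]
ee_rot: [0.894, 0.448, 0.002, 0.001]
ft_force: [0.4, 0.7, 1.4]
grip_width: 0.236
grasp_force: 24.5
```

Run:
```python
from h import *
o=get_obs();print(o["clock"],o["ft_force"],o["grip_width"])
M=cur();print(M[:3,3])
s=camera("scene"); h=cv2.cvtColor(s,cv2.COLOR_RGB2HSV)
for v in range(172,194,2): print(v,["%d/%d/%d"%tuple(int(a) for a in h[v,u]) for u in range(372,396,2)])
```

```text
30.5333 [0.381  0.7067 1.3996] 0.23575885867214127
[0.5121 0.2136 0.1507]
172 ['140/12/63', '110/16/48', '108/26/49', '105/19/55', '100/6/122', '105/3/157', '60/5/47', '135/12/42', '105/5/110', '110/6/121', '130/11/67', '135/15/67']
174 ['140/12/62', '110/16/47', '113/22/46', '108/20/63', '90/4/139', '8/14/150', '10/79/68', '105/11/45', '105/4/121', '120/5/111', '150/8/66', '135/15/68']
176 ['130/13/59', '120/22/46', '128/21/49', '110/11/71', '105/4/145', '11/73/178', '12/146/175', '10/68/68', '105/4/128', '120/5/100', '130/11/67', '130/11/67']
178 ['130/13/58', '110/16/49', '108/23/56', '113/12/84', '90/2/155', '11/87/170', '12/151/197', '10/108/104', '120/2/127', '120/6/82', '135/8/67', '130/11/67']
180 ['140/11/68', '120/3/77', '120/16/64', '120/6/92', '120/2/159', '11/98/153', '12/152/173', '9/88/96', '150/7/73', '150/11/67', '140/11/68', '140/11/67']
182 ['150/12/64', '135/7/76', '105/6/91', '0/2/117', '6/9/147', '12/125/133', '12/134/137', '3/38/80', '150/11/67', '130/11/68', '150/11/67', '140/11/67']
184 ['135/8/64', '82/35/131', '81/42/200', '73/32/184', '18/46/121', '20/46/128', '77/35/197', '82/39/165', '82/32/120', '120/4/72', '150/8/67', '150/11/67']
186 ['85/30/103', '81/30/235', '82/28/238', '82/38/226', '78/42/200', '80/43/192', '79/44/196', '80/44/198', '81/43/207', '81/40/166', '105/7/76', '120/4/67']
188 ['80/35/131', '83/27/240', '83/32/234', '83/40/225', '81/46/212', '81/44/197', '81/45/189', '81/43/177', '81/44/167', '82/41/222', '80/38/140', '150/4/66']
190 ['82/29/97', '81/45/214', '82/29/236', '83/37/227', '80/45/212', '80/44/197', '82/43/189', '80/43/177', '80/44/164', '83/40/222', '80/38/146', '135/8/67']
192 ['83/33/100', '81/46/212', '83/35/230', '83/39/225', '81/45/215', '80/46/207', '80/46/201', '80/45/192', '80/44/178', '81/46/212', '81/30/112', '135/8/68']
```

Emit:
carry_out --commands '[[[0,0,0.05,0,0,0],[0,0,0.1,0,0,0],[0,0,0.1,0,0,0],[0,0,0.1,0,0,0],[0,0,0.04,0,0,0],[0,0,0,0,0,0],[0,0,0,0,0,0]]]'

```text
clock: 31.17
position: [0.5124, 0.2141, 0.1359]
ee_rot: [0.894, 0.448, 0.002, 0.001]
ft_force: [-0.3, 0.3, -0.3]
grip_width: 0.237
grasp_force: 24.5
```

Run:
```python
from h import *
o=get_obs();print(o["clock"],o["ft_force"],o["grip_width"],o["position"])
s=camera("scene"); h=cv2.cvtColor(s,cv2.COLOR_RGB2HSV)
for v in range(180,194,2): print(v,["%d/%d/%d"%tuple(int(a) for a in h[v,u]) for u in range(372,396,2)])
```

```text
31.1667 [-0.2752  0.2891 -0.3309] 0.23717755171519522 [0.5124 0.2141 0.1359]
180 ['120/14/55', '105/21/48', '114/26/50', '110/9/83', '120/2/154', '10/70/135', '10/91/70', '0/0/60', '105/3/149', '140/9/81', '150/8/67', '143/15/67']
182 ['110/15/52', '108/27/48', '108/24/53', '105/5/95', '15/3/164', '12/120/197', '12/148/164', '0/7/75', '100/5/151', '140/10/73', '150/8/66', '140/11/67']
184 ['120/5/56', '110/14/54', '113/18/58', '105/5/106', '6/8/167', '12/136/180', '12/146/173', '72/21/122', '80/22/141', '135/7/74', '150/4/66', '120/4/67']
186 ['86/21/97', '82/32/153', '86/20/91', '100/6/125', '9/11/165', '12/141/156', '13/102/163', '78/40/189', '81/43/208', '80/38/166', '90/10/76', '150/4/67']
188 ['82/35/130', '83/29/236', '80/40/212', '42/9/136', '9/51/129', '12/125/131', '39/24/150', '80/43/176', '81/44/167', '83/40/222', '81/36/140', '150/4/66']
190 ['82/29/97', '81/44/214', '83/30/235', '78/38/201', '47/25/143', '70/28/162', '80/40/183', '81/43/177', '81/45/165', '83/40/222', '80/38/146', '135/8/68']
192 ['83/31/100', '80/45/212', '82/37/230', '83/39/225', '80/45/212', '81/44/204', '80/46/201', '81/45/192', '81/46/179', '81/45/211', '79/32/112', '150/4/67']
```

Same picture as the first time, so I release and rise.

Emit:
carry_out --commands '[[[0,0,0,0,0,0],[0,0,0,0,0,0],[0,0,0,0,0,0],[0,0,0,0,0,0],[0,0,0,0,0,0]]]' --hand -0.1

```text
clock: 31.63
position: [0.5125, 0.2141, 0.136]
ee_rot: [0.894, 0.448, 0.002, 0.001]
ft_force: [0.1, 0.3, -0.5]
grip_width: 0.551
grasp_force: 0.0
```

Emit:
carry_out --commands '[[[0,0,-0.4,0,0,0],[0,0,-0.4,0,0,0],[0,0,-0.4,0,0,0],[-0.3,0.2,-0.2,0,0,0],[-0.4,0.3,0,0,0,0],[-0.4,0.3,0,0,0,0],[-0.4,0.3,0,0,0,0],[-0.4,0.3,0,0,0,0],[-0.4,0.3,0,0,0,0],[-0.4,0.3,0,0,0,0],[-0.4,0.3,0,0,0,0],[-0.4,0.3,0,0,0,0],[0,0,0,0,0,0]]]'

```text
clock: 32.72
position: [0.5119, 0.035, 0.1918]
ee_rot: [0.895, 0.446, 0.002, 0.002]
ft_force: [0.6, -0.3, -0.1]
grip_width: 0.548
grasp_force: 0.0
```

Run:
```python
from h import *
o=get_obs();print(o["clock"],o["ft_force"],o["position"],o["grip_width"])
nut("scene",(150,110,300,190)); im=nut("top",(60,60,300,220))
sil("scene",(330,150,90,100),3); sil("top",(100,160,80,80),2)
g=cv2.cvtColor(im,cv2.COLOR_RGB2GRAY)
for v in range(196,214,2): print(v,g[v,118:160].tolist())
# brown inside the neck as seen from above (low-saturation tint)
h=cv2.cvtColor(im,cv2.COLOR_RGB2HSV); print("mouth hue",[[h[v,u,0] for u in range(123,142,3)] for v in range(198,212,3)])
```

```text
32.7167 [ 0.6181 -0.324  -0.1104] [0.5119 0.035  0.1918] 0.5478977844031787
nut scene (443, 110, 7, 14) 446.6 116.1
nut top (250, 108, 15, 24) 256.7 119.8
scene [(183, 376, 385), (186, 373, 391), (189, 372, 392), (192, 373, 392), (195, 372, 391), (198, 372, 391), (201, 372, 389), (204, 371, 388), (207, 370, 387), (210, 366, 387), (213, 364, 390), (216, 362, 392), (219, 362, 394), (222, 361, 394), (225, 362, 394), (228, 363, 394), (231, 365, 392), (234, 368, 388), (237, 373, 382)]
top [(190, 133, 134), (192, 130, 135), (194, 128, 135), (196, 127, 135), (198, 125, 135), (200, 124, 136), (202, 123, 136), (204, 123, 136), (206, 123, 137), (208, 123, 137), (210, 124, 137), (212, 126, 137), (214, 129, 138), (216, 132, 138)]
196 [54, 54, 53, 54, 54, 54, 56, 64, 95, 140, 171, 189, 215, 234, 241, 240, 227, 205, 178, 178, 203, 216, 216, 207, 176, 164, 192, 216, 219, 210, 173, 132, 143, 184, 212, 220, 221, 222, 222, 222, 222, 223]
198 [54, 54, 52, 56, 54, 57, 71, 111, 159, 189, 196, 214, 231, 238, 240, 241, 237, 228, 212, 204, 213, 219, 220, 215, 195, 173, 193, 215, 220, 213, 184, 142, 146, 193
[... 1319 characters left out ...]
, 55, 59, 66, 94, 131, 163, 182, 188, 183, 191, 213, 233, 240, 243, 244, 243, 242, 240, 236, 229, 223, 213, 187, 167, 193, 215, 221, 213, 182, 132, 102, 119, 148, 165, 173, 180, 199, 216]
mouth hue [[np.uint8(120), np.uint8(90), np.uint8(90), np.uint8(94), np.uint8(92), np.uint8(23), np.uint8(21)], [np.uint8(98), np.uint8(90), np.uint8(91), np.uint8(92), np.uint8(94), np.uint8(78), np.uint8(20)], [np.uint8(95), np.uint8(88), np.uint8(91), np.uint8(92), np.uint8(94), np.uint8(87), np.uint8(21)], [np.uint8(96), np.uint8(89), np.uint8(92), np.uint8(92), np.uint8(92), np.uint8(93), np.uint8(21)], [np.uint8(105), np.uint8(93), np.uint8(89), np.uint8(93), np.uint8(94), np.uint8(92), np.uint8(21)]]
```

```bash
python3 -c "
from workcell import *
print(hand_in())"
```

```text
the job is handed in; nothing more can be done
None
```

The flask is standing by itself in the far cork ring and the job is handed in at 33 s; it leans about 2–4° by my measurement, left uncorrected, and both nutmegs went in through the neck one at a time (inferred: gone from the fingers and board, none loose elsewhere).

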